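# Load the next cradle of a welding index table

## Robot

A 6-joint arm with a two-finger parallel gripper is mounted at the origin on the work surface. World frame = base frame: x ahead of the robot, y to its left, z up, the work surface at z = 0. Lengths are in m, angles in rad, forces in N, time in s.
With the tool pointing down it reaches from about 0.35 to 0.775 m from the base axis. Payload 7.3 kg.
Tool frame: the origin (TCP) lies at the very end of the fingers, on their centre line; the grasp point (between the pads) lies 19 mm behind it; z points along the fingers, y is the direction in which the jaws open and shut (so a half turn about z gives the same grasp; the last joint's range is limited). The gripper opens to 92 mm and grips with 3 to 60 N. Pads are 19 mm wide; open, the fingers measure 130 mm over their backs; the gripper's body (75 mm by 190 mm) begins 47 mm behind the grasp point.
Start: joints at [-1.458, 0.342, 1.524, -0, 1.275, -0.146], TCP at [0.134, -0.508, 0.227] pointing down, gripper open.
Joint ranges: [-2.53, 2.53], [-0.77, 2.02], [0.04, 2.7], [-1, 4.14], [0.28, 2.66], [-3.11, 3.11]. Speed limits (rad/s): [2.57, 2.57, 3.14, 3.14, 3.14, 3.14].

## Interface

Orientations are given as [roll, pitch, yaw] about the fixed x, y, z axes, in that order (R = Rz(yaw) Ry(pitch) Rx(roll)).
In Python, from cell import robot gives the robot as it stands.
- The arm moves only by the shell command python3 -m pendant 'ROWS' [OPENING] [FORCE]. ROWS is JSON, a list of rows, each a list of 2 entries, a list of its own where there are three numbers: the shift along the tool's x, y, z in mm, then the turn about the tool's z in degrees. In form: [[[x, y, z], turn], ...]. A call has 1 to 10 rows; each row is the pose to reach, as a shift and turn from the pose measured when the call began, along the tool's axes at that moment; what a row does not reach only later rows make up. A row lasts 1/12 s, in which the tool goes at most 41.7 mm and 7.16 degrees, less where a joint would pass 70% of its speed; a pose out of reach is approached as far as the arm can. A call with a gripper value outside its range is refused whole. OPENING is the opening, from 0 (shut) to 1 (fully open), set as the call begins (- or left out, the last holds). The fingers move at their own pace and stop on an object; FORCE is the grip in N (left out, the last holds). Time passes only in rows, so rows that repeat a pose let the fingers close. It gives the time, the measured TCP pose, the force and the opening at its end, in the units of the state.
- robot.observe(): the state, without advancing time (a new reading comes with each control period).
- robot.read_camera(name): name is "scene" or "top"; returns the picture (384x512x3 uint8, red, green, blue); there is no depth.
- robot.calibration(name): a dict with "vfov" (degrees; the focal length in pixels is half the picture's height over the tangent of half this angle, whatever the lens; pixels are square), "cx", "cy" (the principal point, pixels), "k1" (the pictures are not rectified: a ray, as slopes to the right and down, at radius r is drawn at 1 + k1 r^2 times it, then the intrinsics apply), "rvec" (rotation vector, rad) and "tvec" (3), from world to camera coordinates, as OpenCV has them. Camera axes: x right, y down, z forward; pixel columns grow to the right and rows downward; lengths in m; the calibration is good to about 2 mm. A picture is of the moment at which its call begins. calibration takes no time and is no camera call.
- robot.hand_in(): hands the job in, once; it reports no verdict.
Trained networks look in the newest picture that a camera, given by its name, has taken for a name from the list of things; names that differ only in an ending like _2 or _b are one class to them, and where a whole thing is asked for, a point or a joint stands for the part that bears it (a point fixed in the world has none). Each returns a list of dicts, best first, with "p" (0 to 1); they miss things now and then, are a little off and sometimes report something else, mostly with a low value. They report only what shows in the picture. A call takes as long as a camera call.
- robot.find_in(camera, query): "xy" ([column, row] as shares, 0 to 1, of the picture: columns of its width, rows of its height, amid what is visible of it).
The state is a dict: "time": time; "qpos": joint angles; "qvel": joint speeds; "joint_efforts": joint torques, N m; "tool_pos": TCP position; "tool_rot": TCP orientation; "contact_force": force on the tool from outside, world axes, zero at the start; "torque": the same for the moment, N m; "opening": finger opening in m.
Only numpy, scipy, OpenCV 4.12 (cv2) and the standard library are available. Lean on these libraries where they do the work, as an engineer would, in place of code of your own. Each camera call takes 0.05 s, during which the arm holds its last target.

## Task

Pull the orange-banded steel tube out of the blue rack, lay it on the yellow sloping rest and let go of it there. Then index the round table by one click, clockwise as seen from above and no further, so that its empty cradle comes to the red pointer, and take the tube from the rest and lay it flat and centred lengthwise in that cradle. Put the tube down gently without dropping it, and leave the other tubes and the things lying about where they are.

Things in the scene. Friction and masses are not known exactly. Their poses are not given: they have to be found in the camera images.
- tube: the tube to load: straight round steel tube, 20 mm diameter, 150 mm long, about 140 g, an orange band near each end (both ends alike); it stands upright in one of the rack's three holes, its lower end 15 mm above the bench. Origin: centre of its lower end as it stands; z axis along the tube towards the upper end
- tube_mid (a point): middle of that tube, on its axis, 75 mm from each end; z along the tube
- rack: fixed blue block, 70 x 180 x 70 mm high (x, y, z), with three upright holes of 23 mm diameter, 55 mm deep, in a row along its y axis at -55, 0 and +55 mm. Origin: centre of its underside, on the bench
- rest: fixed yellow stand on which a 20 mm tube lies sloping at 45 degrees, running down towards the body's +x axis. Base plate 150 x 70 x 8 mm. Two aluminium V supports, 12 mm wide along the tube, 19 mm to either side of its axis; foot stop 30 x 30 x 6 mm at the lower end; beneath the tube a spine 10 mm thick. Origin: centre of its underside
- rest_seat (a point): where the middle of a tube lies on the sloping rest (on the tube's axis), 90 mm above the bench; axes as rest (x level, downhill; z up; the tube axis is x turned 45 degrees downwards). Along the tube, the V supports are centred 20 mm uphill and 46 mm downhill of this point, the foot stop is 78 mm downhill
- index_base: fixed green round base of the indexing table, 250 mm diameter, 40 mm high, with a red pointer (top 64 mm above the bench) 178 mm from the centre on its -x side: the loading place. On it turns a steel plate, 320 mm diameter, top 54 mm above the bench. Origin: centre of its underside, on the vertical turning axis
- turntable (a joint): angle of the indexing table, rad; 0 at the start, grows clockwise as seen from above; four detents a turn, at multiples of 1.571; past the half-way point it snaps on to the next one; about 5 N at a handle
- cradle (a point): centre of the empty cradle, where the middle of the seated tube lies: 86 mm above the bench, 95 mm from the turning axis; turns with the table. Its x: along the tube; y: to the turning axis. Two brass Vs (16 mm wide, 19 mm to either side of the tube axis) 45 mm either side of it along x. The other three cradles, 90 degrees apart, hold clamped blue-banded tubes, tops 100 mm up
- handle (a point): centre of the top end of one of the table's two red upright turning handles (20 mm diameter, top 139 mm above the bench, free for 77 mm below it), 145 mm from the turning axis; it turns with the table. The other handle is straight across the table
- tube_b: brass tube in the rack, 20 mm diameter, 135 mm long; leave it alone. Origin at its lower end, z along it
- tube_c: copper tube in the rack, 20 mm diameter, 135 mm long; leave it alone. Origin at its lower end, z along it
- brush: loose hand brush with a wooden handle lying on the bench; leave it alone
- wrench: loose steel wrench lying on the bench; leave it alone
- hammer: loose hammer, 260 mm long, lying on the bench; leave it alone
- can: loose upright can with a yellow label, 54 mm diameter, 160 mm tall; leave it alone
- magnet: loose red triangular welding magnet lying flat, about 100 mm, 16 mm thick; leave it alone
- discs: loose stack of black grinding discs, 116 mm diameter, 14 mm high; leave it alone

How it is judged:
On the way, in this order (a step that is already met when the one before it is completed fails the run):
1. the tube lies on the sloping rest, let go of and still (distance between tube_mid and rest_seat below 0.025 m and angle between tube's own z axis and vertical between 0.6 and 0.97 rad and contact force between tube and rest above 0.2 N and contact force between the fingers and tube below 0.02 N and linear speed of tube below 0.03 m/s), for 0.2 s.
2. the table stands one click clockwise, still, with the tube still on the rest (value of joint turntable between 1.5108 and 1.6308 rad and velocity of joint turntable between -0.1 and 0.1 rad/s and distance between tube_mid and rest_seat below 0.025 m), for 0.2 s.
At the end, for the whole second after the job is handed in: The table stands one click (1.571 rad, within 0.06) clockwise of its start; the tube lies at rest in the empty cradle, now at the red pointer, let go of: its middle within 12 mm of the cradle's centre lengthwise, within 4 mm sideways and in height, its axis within 0.06 rad of the cradle's (value of joint turntable between 1.5108 and 1.6308 rad and x of tube_mid in the frame of cradle between -0.012 and 0.012 m and y of tube_mid in the frame of cradle between -0.004 and 0.004 m and z of tube_mid in the frame of cradle between -0.004 and 0.004 m and angle between the z axis of tube and the x axis of cradle, either way round below 0.06 rad and linear speed of tube below 0.02 m/s and contact force between the fingers and tube below 0.02 N); the robot touches nothing.
It fails at once if the table is turned well past one click, or the wrong way (value of joint turntable above 2.2 rad or value of joint turntable below -0.6 rad).
It fails at once if the tube is dropped (out of the fingers and faster than 0.6 m/s) (contact force between the fingers and tube below 0.02 N and linear speed of tube above 0.6 m/s).
It fails at once if another tube or a bystander is moved more than 30 mm (distance of any of tube_b, tube_c, brush, wrench, hammer, can, magnet, discs from where it was at the start of the episode above 0.03 m).
It also fails if it takes over 70 s, if anything falls off the work surface, if the arm or the gripper's body presses on something with over 40 N, if the wrist force passes 120 N, or if a joint passes its speed limit or range.

## Working session

There is one attempt and no reset: what is moved stays moved. The work goes in short steps, Python scripts to look and compute and a shell command to move; the robot and the scene stay as the last step left them, time stands still between calls to the robot, and variables do not carry over. Pictures are saved under pics/ and viewed, and the job is handed in when it is done.

```bash
ls; mkdir -p pics; cat > h.py <<'E'
import numpy as np, cv2
from cell import robot
def cal(n):
    c=robot.calibration(n); f=192/np.tan(np.radians(c['vfov'])/2)
    R=cv2.Rodrigues(np.array(c['rvec'],float))[0]; t=np.array(c['tvec'],float)
    return f,c['cx'],c['cy'],c['k1'],R,t
def proj(n,P):
    f,cx,cy,k,R,t=cal(n); p=np.atleast_2d(P)@R.T+t
    s=p[:,:2]/p[:,2:]; r2=(s**2).sum(1,keepdims=True); s=s*(1+k*r2)
    return s*f+[cx,cy]
def ray(n,uv):
    f,cx,cy,k,R,t=cal(n); d=(np.array(uv,float)-[cx,cy])/f; s=d.copy()
    for _ in range(50): s=d/(1+k*(s@s))
    v=R.T@np.array([s[0],s[1],1]); return -R.T@t, v/np.linalg.norm(v)
def onz(n,uv,z):
    o,v=ray(n,uv); return o+v*(z-o[2])/v[2]
def tri(uvs):
    A=np.zeros((3,3));b=np.zeros(3)
    for n,uv in uvs:
        o,v=ray(n,uv);M=np.eye(3)-np.outer(v,v);A+=M;b+=M@o
    return np.linalg.solve(A,b)
def snap(n,fn):
    im=robot.read_camera(n); cv2.imwrite('pics/'+fn,im[:,:,::-1]); return im
E
python3 - <<'E'
from h import *
for n in('scene','top'):
    snap(n,n+'0.png'); print(robot.calibration(n)); print('campos',ray(n,(256,192))[0])
    for q in('tube','rack','rest','index_base','handle','cradle','tube_b','tube_c','can','hammer'):
        print(n,q,[(round(d['p'],2),np.round(np.array(d['xy'])*[512,384],1).tolist()) for d in robot.find_in(n,q)[:4]])
print(robot.observe())
E
```

```text
pics
{'vfov': 46.682889754441184, 'cx': 248.76060717620294, 'cy': 193.61163417237924, 'k1': -0.00195092114069464, 'rvec': array([ 2.31343869,  0.69678151, -0.25953035]), 'tvec': array([-0.4787084 , -0.16326221,  1.57294568])}
campos [ 1.04248377 -0.73029915  1.05350136]
scene tube [(0.74, [294.0, 159.9]), (0.65, [277.5, 177.4]), (0.45, [308.0, 156.5])]
scene rack [(0.94, [291.9, 186.2])]
scene rest [(0.69, [245.7, 158.5]), (0.6, [210.6, 189.3])]
scene index_base [(0.97, [232.8, 248.5])]
scene handle [(0.7, [231.4, 249.6]), (0.33, [339.3, 128.8])]
scene cradle [(0.69, [235.2, 248.2])]
scene tube_b [(0.74, [294.0, 159.9]), (0.65, [277.5, 177.4]), (0.45, [308.0, 156.5])]
scene tube_c [(0.74, [294.0, 159.9]), (0.65, [277.5, 177.4]), (0.45, [308.0, 156.5])]
scene can [(0.66, [339.8, 127.0])]
scene hammer [(0.81, [343.0, 178.4])]
{'vfov': 57.319519068604976, 'cx': 257.0807192652527, 'cy': 195.12987834284826, 'k1': -0.08469530064641766, 'rvec': array([ 2.18468474, -2.16901642,  0.12074197]), 'tvec': array([-0.00421973,  0.58194668,  1.22774811])}
campos [0.45856098 0.01521233 1.2788806 ]
to
[... 525 characters left out ...]
174.6, 150.6])]
{'time': 1.1, 'qpos': array([-1.45798938e+00,  3.41981850e-01,  1.52409465e+00,  1.54117489e-05,
        1.27535936e+00, -1.45981169e-01]), 'qvel': array([-1.27111563e-03, -9.89860815e-05, -2.86226904e-05, -4.13156153e-04,
       -1.12704476e-03, -1.60138140e-04]), 'joint_efforts': array([ 8.39591885e-04, -4.31136453e+01, -2.44475555e+01,  7.17852870e-02,
        4.83234914e-02, -1.02136471e-05]), 'tool_pos': array([ 0.13439196, -0.50754349,  0.22675181]), 'tool_rot': array([3.14143539e+00, 8.21879845e-06, 2.58783634e-01]), 'contact_force': array([-0.23871228, -0.44377834,  0.23246534]), 'torque': array([-0.03636134, -0.06719558,  0.02529276]), 'opening': 0.09204349891036613}
```

View pics/scene0.png

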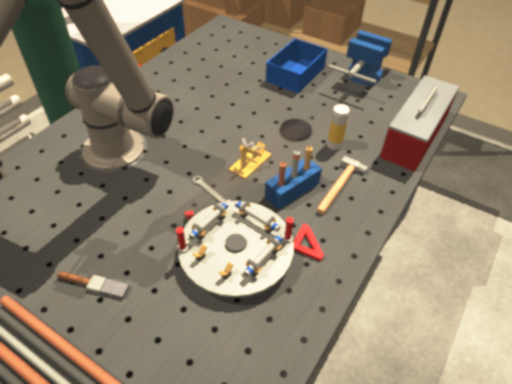

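View pics/top0.png

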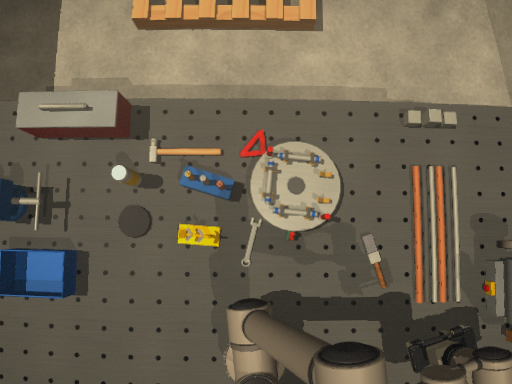

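```bash
python3 - <<'E'
from h import *
a=cv2.imread('pics/scene0.png');b=cv2.imread('pics/top0.png')
cv2.imwrite('pics/sc_a.png',cv2.resize(a[110:310,150:350],(800,800),interpolation=cv2.INTER_CUBIC)[:600])
cv2.imwrite('pics/top_a.png',cv2.resize(b[110:260,160:360],(800,600),interpolation=cv2.INTER_CUBIC))
E
```

```text
(no output)
```

View pics/sc_a.png

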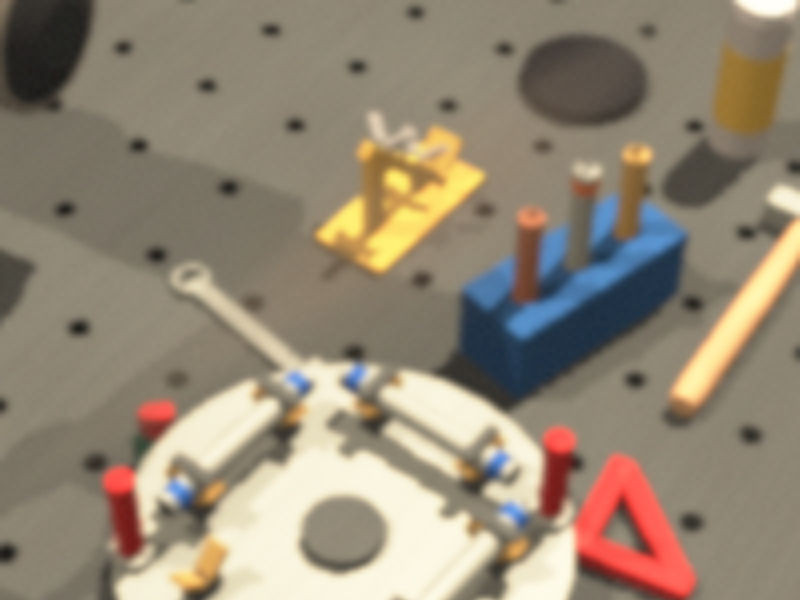

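View pics/top_a.png

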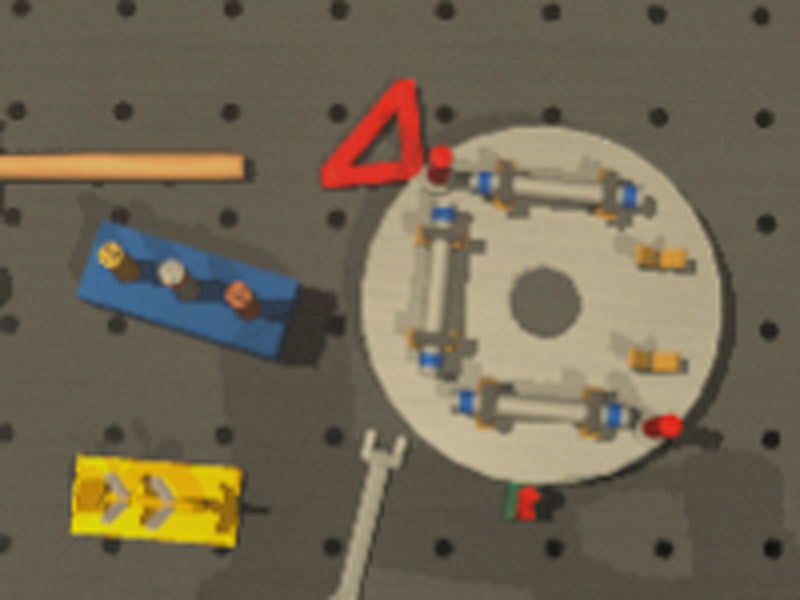

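```bash
python3 - <<'E'
from h import *
T=lambda x,y:(160+x/4-.375,110+y/4-.375)
S=lambda x,y:(150+x/4-.375,110+y/4-.375)
print('steel',onz('top',T(171,272),.165),onz('scene',S(586,171),.165))
print('brass',onz('top',T(111,255),.15),onz('scene',S(637,153),.15))
print('copper',onz('top',T(240,295),.15),onz('scene',S(532,214),.15))
print('rest plate top',[onz('top',T(*p),.008).round(4).tolist() for p in[(77,456),(243,468),(236,548),(71,535)]])
print('rest plate scene',[onz('scene',S(*p),.008).round(4).tolist() for p in[(486,176),(380,272),(315,238)]])
print('handles top',onz('top',T(668,426),.139),onz('top',T(440,156),.139))
print('handles sc',onz('scene',S(119,478),.139),onz('scene',S(559,438),.139))
print('disc edge',[onz('top',T(*p),.054).round(4).tolist() for p in[(362,300),(722,300),(545,125),(545,485)]])
print('disc hub',onz('top',T(545,302),.056))
print('brassV',onz('top',T(661,258),.085),onz('top',T(657,360),.085))
print('pointer',onz('top',T(528,503),.064),onz('scene',S(157,412),.064))
b=cv2.imread('pics/top0.png');a=cv2.imread('pics/scene0.png')
cv2.imwrite('pics/rest_t.png',cv2.resize(b[210:260,165:235],(784,560),interpolation=cv2.INTER_CUBIC))
cv2.imwrite('pics/rest_s.png',cv2.resize(a[130:190,220:300],(800,600),interpolation=cv2.INTER_CUBIC))
E
```

```text
steel [0.62347279 0.17724106 0.165     ] [0.62708109 0.17067008 0.165     ]
brass [0.63931865 0.22868006 0.15      ] [0.64241176 0.22535347 0.15      ]
copper [0.6072936  0.12303025 0.15      ] [0.61000098 0.12266926 0.15      ]
rest plate top [[0.4783, 0.2817, 0.008], [0.4689, 0.1313, 0.008], [0.3972, 0.1365, 0.008], [0.4073, 0.2854, 0.008]]
rest plate scene [[0.4846, 0.2757, 0.008], [0.473, 0.1271, 0.008], [0.4055, 0.1301, 0.008]]
handles top [ 0.50403139 -0.22599897  0.139     ] [ 0.72611553 -0.03920563  0.139     ]
handles sc [ 0.50763933 -0.23032021  0.139     ] [ 0.72849912 -0.04265028  0.139     ]
disc edge [[0.6164, 0.025, 0.054], [0.6192, -0.2937, 0.054], [0.7754, -0.1371, 0.054], [0.4555, -0.1356, 0.054]]
disc hub [ 0.61568983 -0.13591798  0.056     ]
brassV [ 0.65118821 -0.23320409  0.085     ] [ 0.56270142 -0.22857024  0.085     ]
pointer [ 0.43998659 -0.1196166   0.064     ] [ 0.44814181 -0.1270796   0.064     ]
```

View pics/rest_t.png

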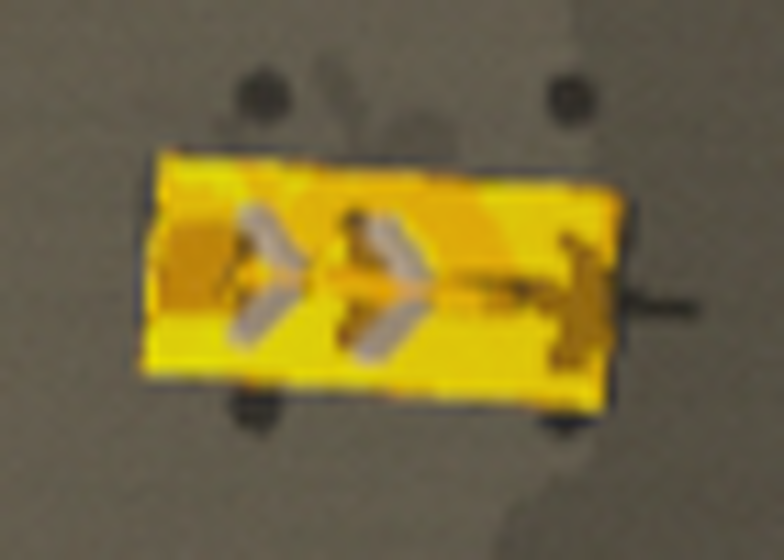

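View pics/rest_s.png

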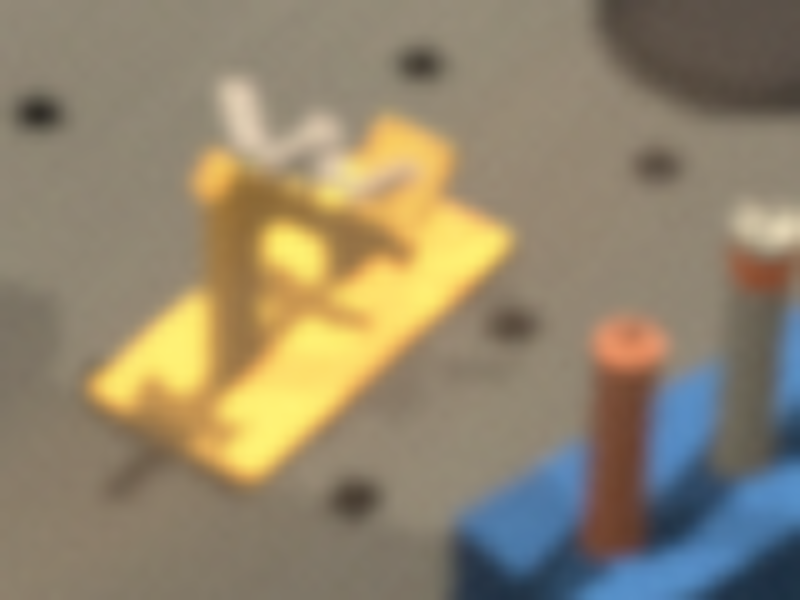

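```bash
python3 - <<'E'
from h import *
T=lambda x,y:(165+x/11.2-.455,210+y/11.2-.455)
S=lambda x,y:(220+x/10-.45,130+y/10-.45)
s=.7071
a=np.radians(86.3);ex=np.array([np.cos(a),np.sin(a),0]);ey=np.array([-ex[1],ex[0],0]);ez=np.array([0,0,1])
ou=-s*ex+s*ez; ow=s*ex+s*ez
# estimates of seat from each feature
def est(n,uv,u,w,lat):
    off=u*ou+w*ow+lat*ey
    p=onz(n,uv,.09+off[2]); return (p-off).round(4)
print('foot top',est('top',T(200,267),-.078,0.0,0))
for w in(0.0,.005):
  print('low V tips',est('top',T(243,276),-.046,w,0),'up V',est('top',T(371,288),.020,w,0))
  print('scene upV',est('scene',S(278,100),.02,w,0),'lowV',est('scene',S(0.5*(322+412),.5*(125+165)),-.046,w,0))
print('V apex top face low/up',est('top',T(305,283),-.046,-.014,0),est('top',T(430,288),.02,-.014,0))
print('foot scene',est('scene',S(413,165),-.078,0,0))
print('spine',est('top',T(590,300),.075,-.02,0))
E
```

```text
foot top [0.4401 0.2076 0.09  ]
low V tips [0.4392 0.2123 0.09  ] up V [0.4397 0.2118 0.09  ]
scene upV [0.4372 0.212  0.09  ] lowV [0.4421 0.2085 0.09  ]
low V tips [0.439  0.2081 0.09  ] up V [0.4395 0.2078 0.09  ]
scene upV [0.4392 0.2051 0.09  ] lowV [0.444  0.2015 0.09  ]
V apex top face low/up [0.4377 0.2046 0.09  ] [0.4403 0.2055 0.09  ]
foot scene [0.4459 0.2081 0.09  ]
spine [0.4406 0.1971 0.09  ]
```

```bash
cat >> h.py <<'E'
def go(x,y,z,yaw=None):
    s=robot.observe(); p=s['tool_pos']; r=s['tool_rot']
    from scipy.spatial.transform import Rotation as Ro
    R=Ro.from_euler('xyz',r).as_matrix()
    d=R.T@(np.array([x,y,z])-p)*1000
    cy=np.degrees(np.arctan2(R[1,0],R[0,0]))
    t=0 if yaw is None else -((yaw-cy+180)%360-180)
    print('t',round(s['time'],2),'pos',(p*1000).round(1),'yaw',round(cy,2),'-> shift',d.round(1),'turn',round(t,2),'r',round(np.hypot(x,y),3),'F',s['contact_force'].round(1),'op',round(s['opening']*1000,1))
E
python3 -c "
from h import *
go(.6237,.1755,.23,73.2)"
```

```text
t 1.1 pos [ 134.4 -507.5  226.8] yaw 14.83 -> shift [ 647.8 -535.1   -3.3] turn -58.37 r 0.648 F [-0.2 -0.4  0.2] op 92.0
```

```bash
python3 -m pendant '[[[15,-13,-2],-2],[[40,-33,-6],-6],[[68,-56,-12],-11],[[97,-80,-20],-17],[[126,-104,-28],-23],[[155,-128,-30],-29],[[184,-152,-30],-35],[[213,-176,-30],-41],[[242,-200,-30],-47],[[271,-224,-30],-53]]' 1 20; python3 -c "
from h import *
go(.6237,.1755,.26,73.2)"
```

```text
time: 1.93
tool_pos: [0.3397, -0.22, 0.257]
tool_rot: [3.141, 0.0, 1.189]
contact_force: [1.3, -0.5, -0.3]
opening: 0.0919
t 1.93 pos [ 339.7 -220.   257. ] yaw 68.1 -> shift [472.9 116.   -3.1] turn -5.1 r 0.648 F [ 1.3 -0.5 -0.3] op 91.9
```

```bash
python3 -m pendant '[[[30,7,0],-1],[[65,16,0],-2],[[105,26,0],-3],[[145,36,0],-4],[[185,45,0],-5],[[225,55,0],-5],[[265,65,0],-5],[[305,75,0],-5],[[345,85,0],-5],[[380,93,0],-5]]'; python3 -m pendant '[[[30,7,0],0],[[55,13,10],0],[[72,18,20],0],[[80,20,20],0],[[80,20,20],0]]';  python3 - <<'E'
from h import *
go(.6237,.1755,.26,73.2)
a=snap('scene','s1.png');b=snap('top','t1.png')
s=robot.observe();p=s['tool_pos'];print(proj('top',[p]),proj('scene',[p]))
u=proj('top',[p])[0].astype(int)
cv2.imwrite('pics/s1z.png',cv2.resize(a[90:210,220:380,::-1],(800,600),interpolation=cv2.INTER_CUBIC))
cv2.imwrite('pics/t1z.png',cv2.resize(b[110:245,140:320,::-1],(800,600),interpolation=cv2.INTER_CUBIC))
E
```

```text
time: 2.77
tool_pos: [0.5688, 0.1004, 0.2568]
tool_rot: [3.14, 0.0, 1.277]
contact_force: [0.3, 0.1, 1.4]
opening: 0.0916
time: 3.18
tool_pos: [0.6112, 0.1724, 0.2358]
tool_rot: [-3.141, 0.001, 1.279]
contact_force: [-0.7, 0.5, 0.2]
opening: 0.0921
t 3.18 pos [611.2 172.4 235.8] yaw 73.26 -> shift [  6.5  11.1 -24.2] turn 0.06 r 0.648 F [-0.7  0.5  0.2] op 92.1
[[201.09214888 178.18585106]] [[293.39709062 131.47368998]]
```

View pics/s1z.png

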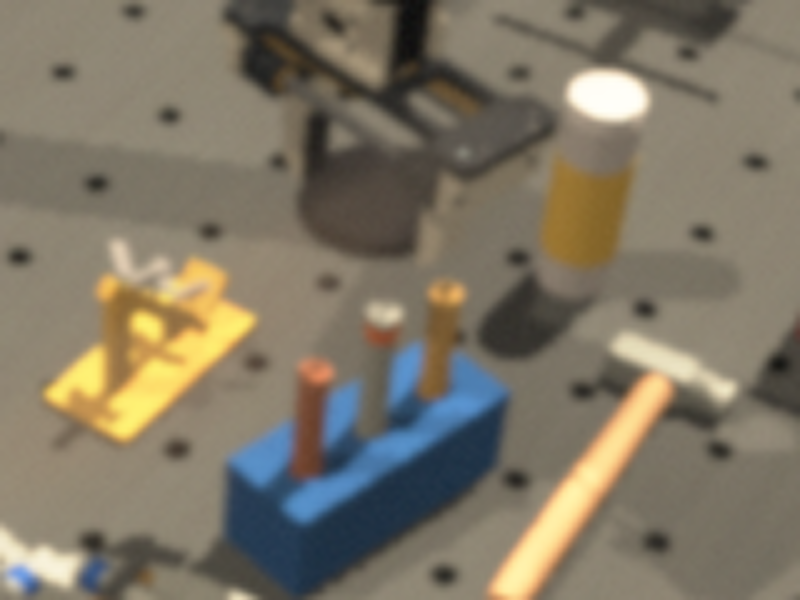

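View pics/t1z.png

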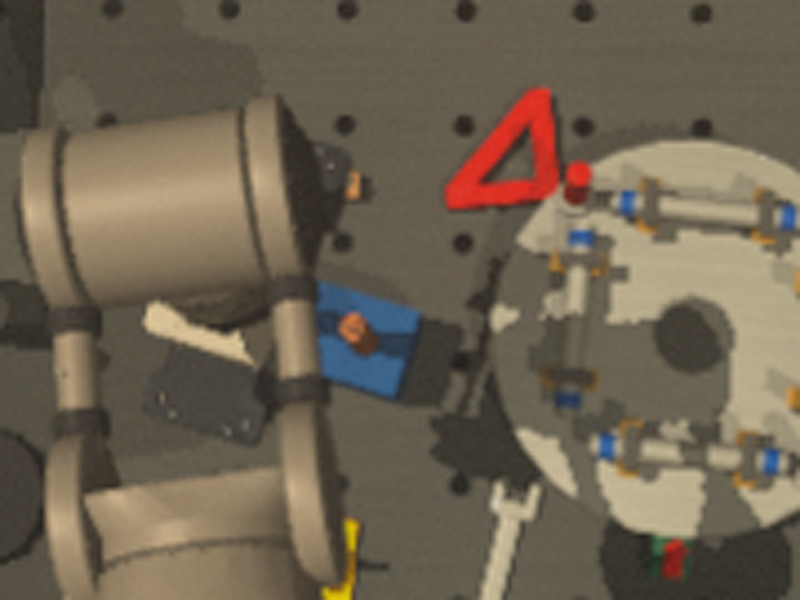

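```bash
python3 - <<'E'
from h import *
from scipy.spatial.transform import Rotation as Ro
s=robot.observe();p=s['tool_pos'];R=Ro.from_euler('xyz',s['tool_rot']).as_matrix()
im=cv2.imread('pics/s1.png')
big=cv2.resize(im[100:180,260:340],(600,600),interpolation=cv2.INTER_CUBIC)
for a in(-1,1):
  for w in(-.0095,.0095):
    for d in(.046,.065):
        q=p+R@[w,a*d,0]; uv=proj('scene',[q])[0]; print(a,w,d,uv.round(1))
        cv2.circle(big,tuple(int(v) for v in ((uv-[260,100]+.5)*7.5)),3,(0,0,255),-1)
cv2.imwrite('pics/f1.png',big)
E
```

```text
-1 -0.0095 0.046 [280.1 124.9]
-1 -0.0095 0.065 [275.7 121.7]
-1 0.0095 0.046 [284.9 122.3]
-1 0.0095 0.065 [280.4 119.2]
1 -0.0095 0.046 [302.3 141. ]
1 -0.0095 0.065 [307.1 144.5]
1 0.0095 0.046 [307.2 138.2]
1 0.0095 0.065 [312.  141.7]
```

View pics/f1.png

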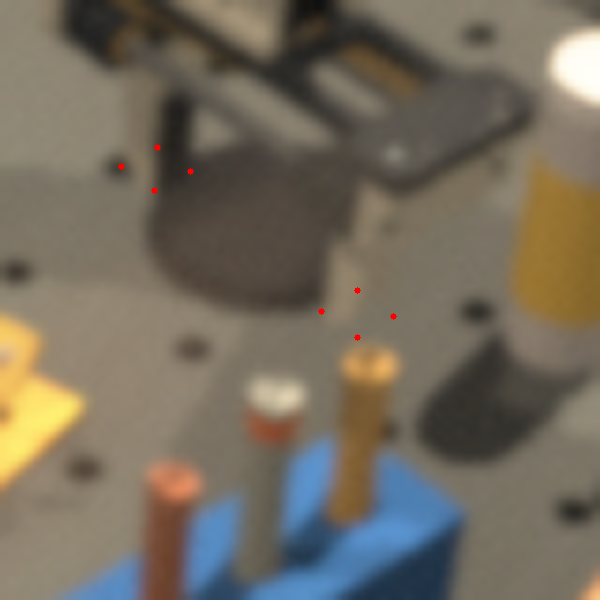

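```bash
python3 -c "
from h import *
go(.625,.174,.123,73.2)"
```

```text
t 3.28 pos [611.  170.5 237.3] yaw 73.15 -> shift [  7.4  12.2 114.3] turn -0.05 r 0.649 F [-0.5 -0.5 -0.3] op 91.7
```

```bash
python3 -m pendant '[[[3,5,10],0],[[6,10,25],0],[[7,12,40],0],[[7,12,50],0],[[7,12,55],0],[[7,12,55],0],[[7,12,55],0]]';  python3 - <<'E'
from h import *
go(.625,.174,.123,73.2)
a=snap('scene','s2.png')
from scipy.spatial.transform import Rotation as Ro
s=robot.observe();p=s['tool_pos'];R=Ro.from_euler('xyz',s['tool_rot']).as_matrix()
big=cv2.resize(a[100:180,260:340,::-1],(600,600),interpolation=cv2.INTER_CUBIC)
for q in [p+R@[w,d,0] for w in(-.0095,.0095) for d in(-.046,.046)]+[p,np.array([.625,.174,.165])]:
        uv=proj('scene',[q])[0]
        cv2.circle(big,tuple(int(v) for v in ((uv-[260,100]+.5)*7.5)),3,(0,0,255),-1)
cv2.imwrite('pics/f2.png',big)
E
```

```text
time: 3.87
tool_pos: [0.6247, 0.1733, 0.1828]
tool_rot: [3.14, 0.0, 1.276]
contact_force: [0.5, -1.1, 0.1]
opening: 0.0918
t 3.87 pos [624.7 173.3 182.8] yaw 73.12 -> shift [ 0.8 -0.  59.8] turn -0.08 r 0.649 F [ 0.5 -1.1  0.1] op 91.8
```

View pics/f2.png

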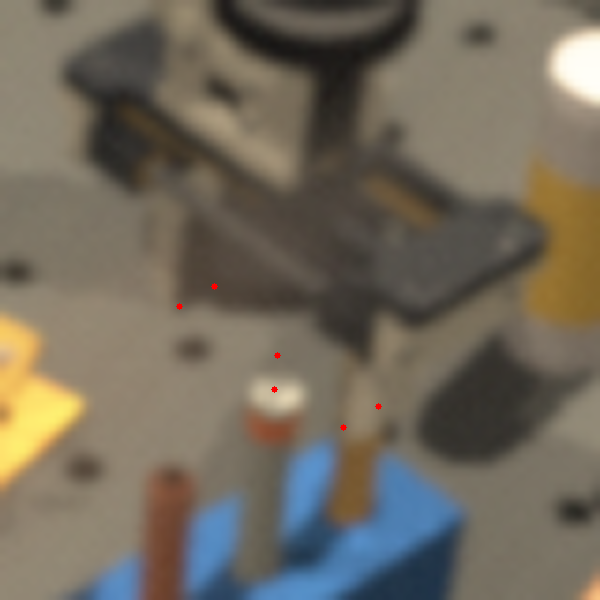

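```bash
python3 -m pendant '[[[0,1,12],0],[[0,1.5,28],0],[[0,1.5,44],0],[[0,1.5,55],0],[[0,1.5,60],0],[[0,1.5,60],0],[[0,1.5,60],0]]';  python3 -m pendant '[[[0,0,0],0],[[0,0,0],0],[[0,0,0],0],[[0,0,0],0],[[0,0,0],0],[[0,0,0],0],[[0,0,0],0],[[0,0,0],0]]' 0.15 12; python3 - <<'E'
from h import *
go(.625,.174,.123,73.2)
a=snap('scene','s3.png')
big=cv2.resize(a[100:180,260:340,::-1],(600,600),interpolation=cv2.INTER_CUBIC)
cv2.imwrite('pics/f3.png',big)
E
```

```text
time: 4.5
tool_pos: [0.6268, 0.1731, 0.1236]
tool_rot: [3.138, -0.0, 1.276]
contact_force: [-0.1, 0.9, 0.3]
opening: 0.092
time: 5.17
tool_pos: [0.6268, 0.1731, 0.1236]
tool_rot: [3.138, -0.0, 1.276]
contact_force: [-0.2, -0.4, 0.1]
opening: 0.0432
t 5.17 pos [626.8 173.1 123.6] yaw 73.13 -> shift [ 0.4 -2.   0.6] turn -0.07 r 0.649 F [-0.2 -0.4  0.1] op 43.2
```

View pics/f3.png

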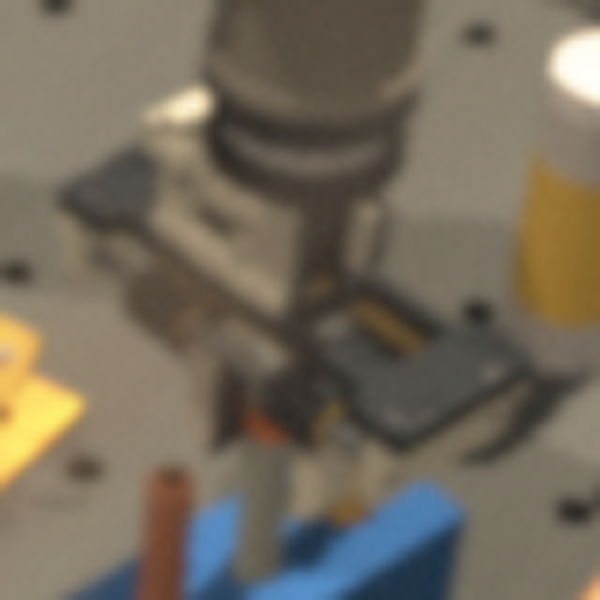

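```bash
python3 -m pendant '[[[0,0,0],0],[[0,0,0],0],[[0,0,0],0],[[0,0,0],0],[[0,0,0],0],[[0,0,0],0]]' 0.1 15; python3 -m pendant '[[[0,0,-4],0],[[0,0,-8],0],[[0,0,-8],0]]'
```

```text
time: 5.72
tool_pos: [0.6265, 0.1732, 0.1235]
tool_rot: [3.139, -0.0, 1.276]
contact_force: [-1.5, 1.6, 1.0]
opening: 0.0201
time: 5.97
tool_pos: [0.6264, 0.1733, 0.1322]
tool_rot: [3.139, -0.0, 1.277]
contact_force: [-2.9, 0.8, 0.1]
opening: 0.0197
```

```bash
python3 -m pendant '[[[0,0,-12],0],[[0,0,-28],0],[[0,0,-45],0],[[0,0,-60],0],[[0,0,-72],0],[[0,0,-78],0],[[0,0,-80],0],[[0,0,-80],0]]' - 20; python3 - <<'E'
from h import *
go(.444,.252,.20,86.3)
a=snap('scene','s4.png');b=snap('top','t4.png')
cv2.imwrite('pics/f4.png',cv2.resize(a[90:190,240:360,::-1],(720,600),interpolation=cv2.INTER_CUBIC))
E
```

```text
time: 6.63
tool_pos: [0.6264, 0.1732, 0.2123]
tool_rot: [3.139, -0.001, 1.276]
contact_force: [-0.2, -0.3, -1.5]
opening: 0.0197
t 6.63 pos [626.4 173.2 212.3] yaw 73.14 -> shift [  22.5 -197.4   11.8] turn -13.16 r 0.511 F [-0.2 -0.3 -1.5] op 19.7
```

View pics/f4.png

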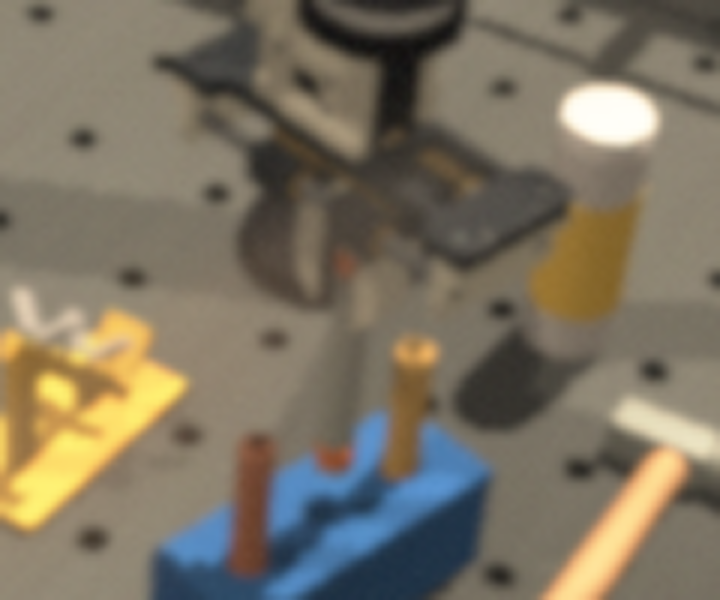

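```bash
python3 -m pendant '[[[2,-12,0],-1],[[4,-32,0],-3],[[6,-57,2],-5],[[9,-84,4],-7],[[12,-112,6],-9],[[15,-140,8],-11],[[18,-165,10],-13],[[21,-184,12],-13.2],[[22,-195,12],-13.2],[[22.5,-197.4,12],-13.2]]'; python3 -m pendant '[[[0,0,0],0],[[0,0,0],0]]'; python3 - <<'E'
from h import *
go(.444,.252,.151,86.3)
a=snap('scene','s5.png')
cv2.imwrite('pics/f5.png',cv2.resize(a[90:190,190:310,::-1],(720,600),interpolation=cv2.INTER_CUBIC))
s=robot.observe();p=s['tool_pos'];
print((proj('scene',[p,p-[0,0,.1085],[.441,.206,.09],[.4435,.251,.04]])-[190,90]+.5)*6)
E
```

```text
time: 7.57
tool_pos: [0.4418, 0.2525, 0.1986]
tool_rot: [-3.141, 0.001, 1.508]
contact_force: [0.1, 0.5, -1.9]
opening: 0.0197
time: 7.73
tool_pos: [0.4425, 0.2523, 0.1985]
tool_rot: [-3.141, 0.001, 1.508]
contact_force: [0.4, 0.3, -1.7]
opening: 0.0195
t 7.73 pos [442.5 252.3 198.5] yaw 86.39 -> shift [-0.2  1.5 47.5] turn 0.09 r 0.511 F [ 0.4  0.3 -1.7] op 19.5
[[415.13322565 111.96392057]
 [410.26373855 271.02571476]
 [362.31040279 315.21115055]
 [408.26728801 340.35930439]]
```

View pics/f5.png

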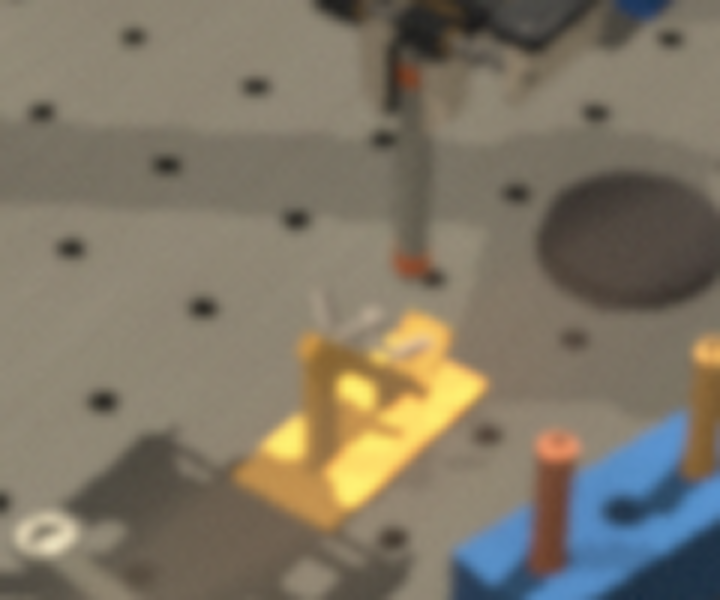

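```bash
cat > dr.py <<'E'
from h import *
a=np.radians(86.3);ex=np.array([np.cos(a),np.sin(a),0]);ey=np.array([-ex[1],ex[0],0]);ez=np.array([0,0,1]);s=.7071
ou=-s*ex+s*ez; ow=s*ex+s*ez
def draw(n,src,box,k,seat,out):
    im=cv2.imread(src);x0,y0,x1,y1=box
    b=cv2.resize(im[y0:y1,x0:x1],None,fx=k,fy=k,interpolation=cv2.INTER_CUBIC)
    def L(P,c):
        q=(proj(n,np.array(P))-[x0,y0]+.5)*k; cv2.polylines(b,[np.round(q*8).astype(np.int32)],False,c,1,shift=3)
    S=np.array(seat)
    for uc in(.02,-.046):
        for u in(uc-.006,uc+.006):
            L([S+u*ou+(-.0141+.019)*ow+.019*ey,S+u*ou-.0141*ow,S+u*ou+(-.0141+.019)*ow-.019*ey],(0,0,255))
    L([S-.075*ou+w*ow+l*ey for w,l in((-.015,-.015),(.015,-.015),(.015,.015),(-.015,.015),(-.015,-.015))],(255,0,255))
    O=S-[0,0,.082]
    L([O+x*ex+y*ey for x,y in((-.075,-.035),(.075,-.035),(.075,.035),(-.075,.035),(-.075,-.035))],(0,255,0))
    cv2.imwrite(out,b)
draw('scene','pics/s5.png',(220,125,285,180),11,(.441,.206,.09),'pics/d1.png')
draw('top','pics/top0.png',(170,205,235,260),11,(.441,.206,.09),'pics/d2.png')
E
python3 dr.py
```

```text
(no output)
```

View pics/d1.png

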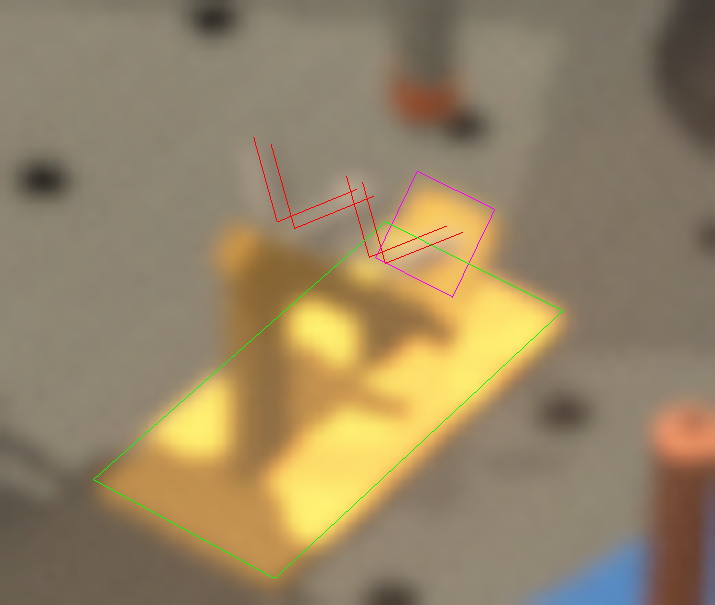

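View pics/d2.png

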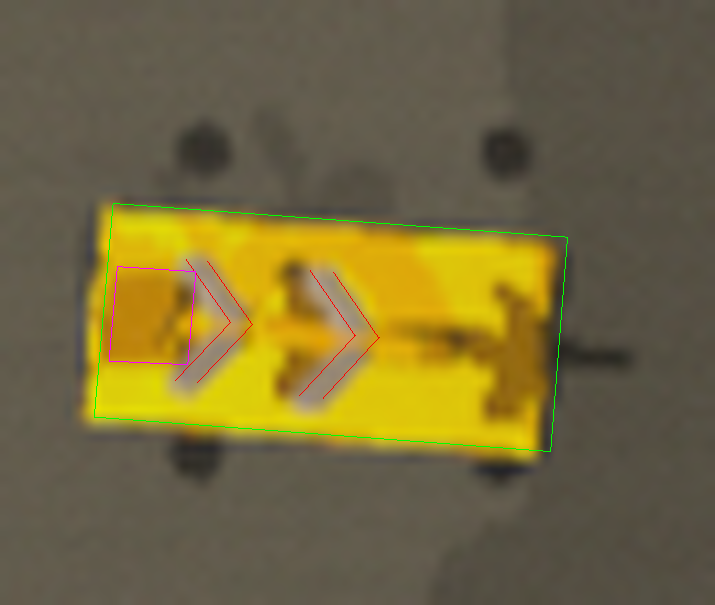

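```bash
python3 -m pendant '[[[-1,2,8],0],[[-2,3,20],0],[[-2,3,32],0],[[-2,3,40],0],[[-2,3,44],0],[[-2,3,46],0],[[-2,3,48],0],[[-2,3,48],0]]' - 10;python3 -c "
from h import *
go(.4454,.250,.148,86.3)"
```

```text
time: 8.45
tool_pos: [0.4458, 0.2499, 0.1505]
tool_rot: [3.141, 0.001, 1.507]
contact_force: [1.1, -0.5, -1.5]
opening: 0.0198
t 8.45 pos [445.8 249.9 150.5] yaw 86.36 -> shift [ 0.1 -0.4  2.5] turn 0.06 r 0.511 F [ 1.1 -0.5 -1.5] op 19.8
```

```bash
python3 -m pendant '[[[-5,0,2],0],[[-10,0,3],0],[[-15.6,0,3.6],0],[[-23,0,5.5],0],[[-31,0,7.3],0],[[-38,0,10],0],[[-45.3,0,13.2],0],[[-45.3,0,13.2],0]]'; python3 - <<'E'
from h import *
go(.4454,.250,.148,86.3)
a=snap('scene','s6.png')
cv2.imwrite('pics/f6.png',cv2.resize(a[90:190,190:310,::-1],(720,600),interpolation=cv2.INTER_CUBIC))
E
```

```text
time: 9.12
tool_pos: [0.4427, 0.2029, 0.1371]
tool_rot: [-3.141, 0.002, 1.506]
contact_force: [-0.7, 1.4, -2.1]
opening: 0.0197
t 9.12 pos [442.7 202.9 137.1] yaw 86.31 -> shift [ 47.1  -0.3 -11. ] turn 0.01 r 0.511 F [-0.7  1.4 -2.1] op 19.7
```

View pics/f6.png

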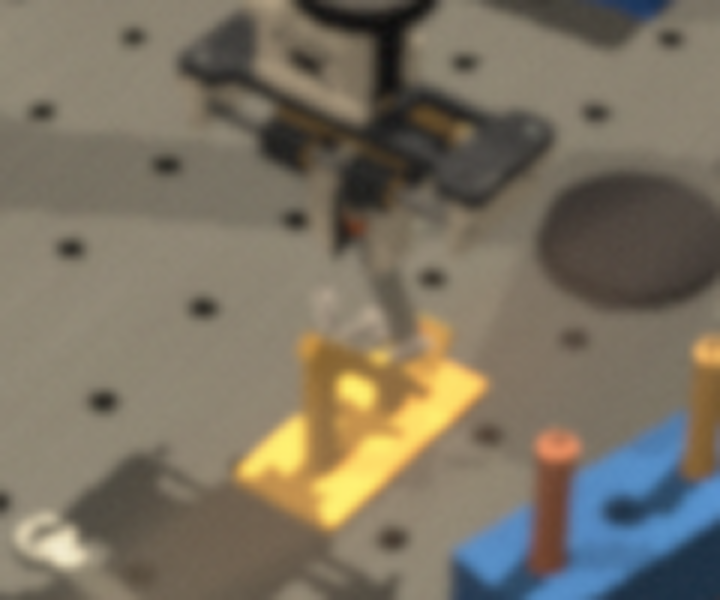

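```bash
python3 -m pendant '[[[-6,0,3.5],0],[[-12.5,0,8],0],[[-19,0,13],0],[[-25,0,18],0],[[-30,0,23],0],[[-35,0,28],0],[[-35,0,28],0],[[-35,0,28],0]]'; python3 - <<'E'
from h import *
go(.4454,.250,.148,86.3)
a=snap('scene','s7.png')
cv2.imwrite('pics/f7.png',cv2.resize(a[90:190,190:310,::-1],(720,600),interpolation=cv2.INTER_CUBIC))
E
```

```text
time: 9.83
tool_pos: [0.4403, 0.1683, 0.1087]
tool_rot: [-3.14, 0.002, 1.505]
contact_force: [-1.0, 0.3, -1.4]
opening: 0.0196
t 9.83 pos [440.3 168.3 108.7] yaw 86.25 -> shift [ 81.8  -0.3 -39.4] turn -0.05 r 0.511 F [-1.   0.3 -1.4] op 19.6
```

View pics/f7.png

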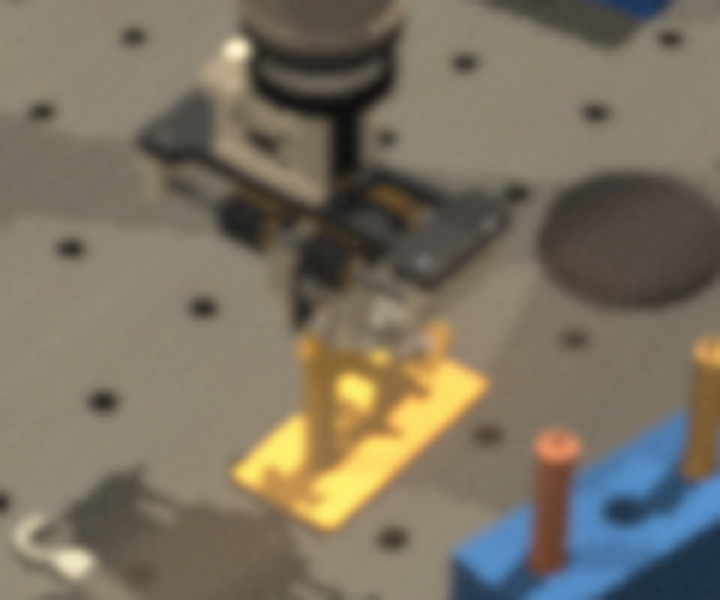

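```bash
python3 -m pendant '[[[-1,0,1],0],[[-1,0,2],0],[[-1,0,2],0]]'; python3 -m pendant '[[[0,0,1],0],[[0,0,2],0],[[0,0,2],0]]'
```

```text
time: 10.13
tool_pos: [0.4403, 0.1677, 0.1069]
tool_rot: [-3.141, 0.002, 1.506]
contact_force: [-0.7, 1.0, 0.1]
opening: 0.02
time: 10.38
tool_pos: [0.4405, 0.1674, 0.1051]
tool_rot: [-3.141, 0.002, 1.506]
contact_force: [-1.7, -2.8, 3.8]
opening: 0.0199
```

```bash
python3 -m pendant '[[[0,0,-0.5],0],[[0,0,-0.5],0],[[0,0,-0.5],0],[[0,0,-0.5],0],[[0,0,-0.5],0]]' 0.5; python3 - <<'E'
from h import *
go(.4454,.250,.148,86.3)
a=snap('scene','s8.png')
cv2.imwrite('pics/f8.png',cv2.resize(a[110:190,210:306,::-1],(720,600),interpolation=cv2.INTER_CUBIC))
E
```

```text
time: 10.8
tool_pos: [0.4406, 0.1675, 0.1056]
tool_rot: [-3.141, 0.002, 1.506]
contact_force: [0.4, -0.0, -0.4]
opening: 0.0447
t 10.8 pos [440.6 167.5 105.6] yaw 86.31 -> shift [ 82.5  -0.5 -42.5] turn 0.01 r 0.511 F [ 0.4 -0.  -0.4] op 44.7
```

View pics/f8.png

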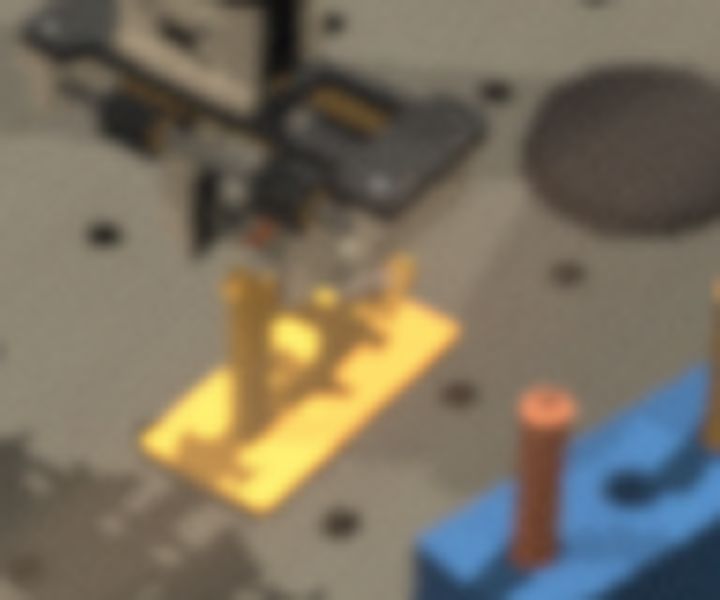

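Open at 45 mm; lift straight up and look.

```bash
python3 -m pendant '[[[0,0,-8],0],[[0,0,-22],0],[[0,0,-42],0],[[0,0,-65],0],[[0,0,-85],0],[[0,0,-98],0],[[0,0,-100],0]]' 0.5; python3 - <<'E'
from h import *
go(.4454,.250,.148,86.3)
a=snap('scene','s9.png');b=snap('top','t9.png')
E
cat >> dr.py <<'E'
E
sed -i '/^draw(/d' dr.py; python3 - <<'E'
from dr import *
draw('scene','pics/s9.png',(220,115,285,170),11,(.4425,.205,.09),'pics/d3.png')
E
```

```text
time: 11.43
tool_pos: [0.4419, 0.168, 0.2087]
tool_rot: [3.137, 0.001, 1.506]
contact_force: [0.4, -0.2, -0.3]
opening: 0.046
t 11.43 pos [441.9 168.  208.7] yaw 86.31 -> shift [82.  -2.1 60.6] turn 0.01 r 0.511 F [ 0.4 -0.2 -0.3] op 46.0
```

View pics/d3.png

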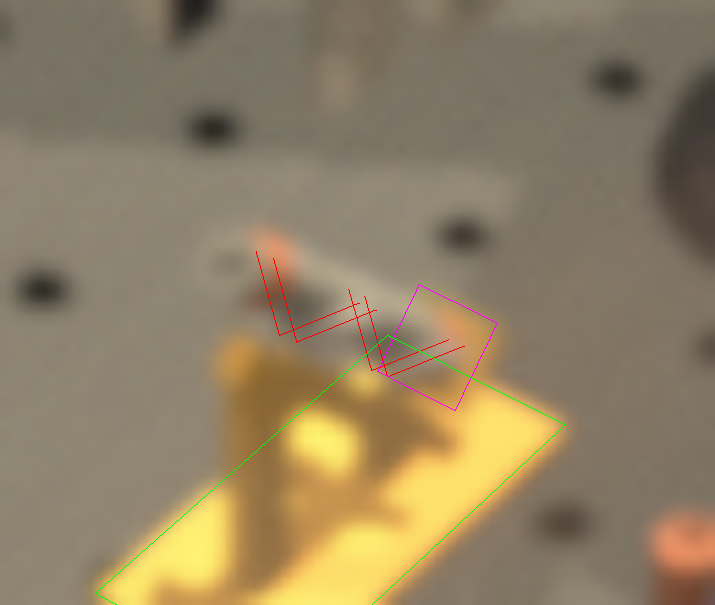

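View pics/t9.png

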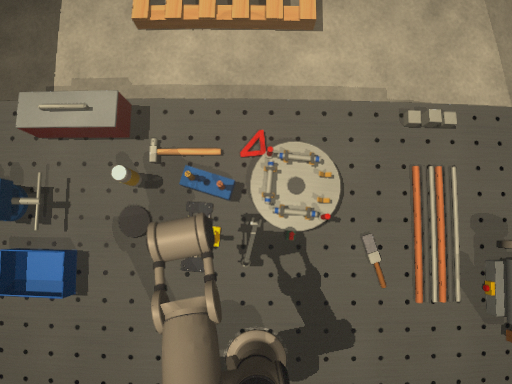

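```bash
cat > arc.py <<'E'
from h import *
C=np.array([.617,-.1355])
def fp(phi,d,z=.100,off=0,r=.145):
    a=np.radians(phi);t=np.array([np.sin(a),-np.cos(a)])
    p=C+r*np.array([np.cos(a),np.sin(a)])-t*d
    return (*p,z,(phi-90+off)%360)
E
python3 -c "
from arc import *
print(fp(-140,34)); go(*fp(-140,.034,.2))"
```

```text
(np.float64(22.360702285090092), np.float64(-26.274215269449797), 0.1, 130)
t 11.53 pos [440.7 167.7 206.2] yaw 86.31 -> shift [-416.   114.1    7. ] turn -43.69 r 0.586 F [-0.1  0.  -0.4] op 46.1
```

```bash
python3 -m pendant '[[[-12,3,0],-3],[[-35,10,0],-7],[[-65,18,0],-12],[[-98,27,0],-17],[[-132,36,0],-22],[[-166,45,0],-27],[[-200,55,0],-32],[[-234,64,0],-37],[[-268,73,0],-41],[[-300,82,0],-43.7]]' 0; python3 -c "
from arc import *
go(*fp(-140,.034,.2))"
```

```text
time: 12.37
tool_pos: [0.5026, -0.1387, 0.2053]
tool_rot: [-3.14, -0.0, 2.272]
contact_force: [0.4, 0.2, -0.6]
opening: 0.0006
t 12.37 pos [ 502.6 -138.7  205.3] yaw 130.19 -> shift [-104.9  -55.7    5.3] turn 0.19 r 0.586 F [ 0.4  0.2 -0.6] op 0.6
```

```bash
python3 -m pendant '[[[-28,-15,0],0],[[-58,-31,0],0],[[-84,-45,0],0],[[-100,-53,2],0],[[-105,-56,5],0],[[-105,-56,5],0]]'; python3 - <<'E'
from arc import *
go(*fp(-140,.034,.1))
a=snap('scene','s10.png');b=snap('top','t10.png')
s=robot.observe()['tool_pos']
print(proj('scene',[s]),proj('top',[s]))
cv2.imwrite('pics/f10.png',cv2.resize(a[150:300,150:350,::-1],(800,600),interpolation=cv2.INTER_CUBIC))
E
```

```text
time: 12.87
tool_pos: [0.5267, -0.2556, 0.198]
tool_rot: [-3.139, -0.004, 2.27]
contact_force: [0.6, 0.3, -0.7]
opening: 0.0007
t 12.87 pos [ 526.7 -255.6  198. ] yaw 130.08 -> shift [-0.4  1.6 98. ] turn 0.08 r 0.586 F [ 0.6  0.3 -0.7] op 0.7
[[176.78511241 223.70842285]] [[339.47318446 208.01570356]]
```

View pics/f10.png

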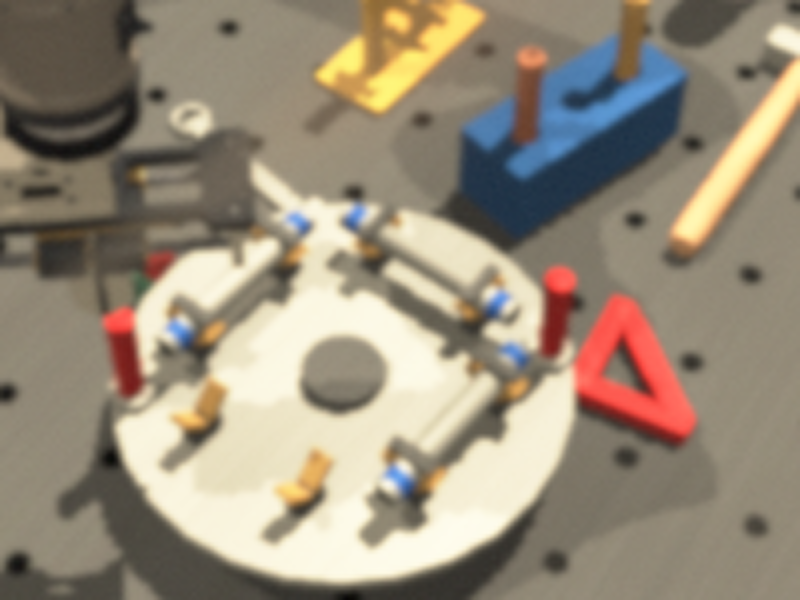

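View pics/t10.png

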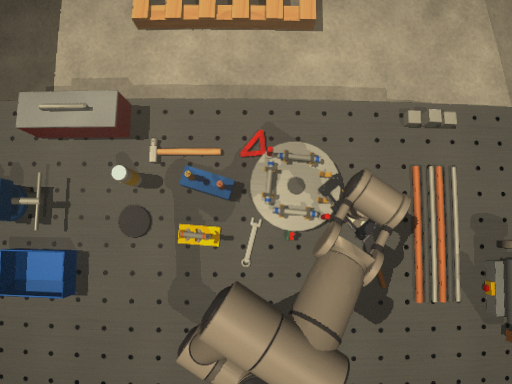

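```bash
python3 -m pendant '[[[0,1,12],0],[[0,1,32],0],[[0,1,54],0],[[0,1,75],0],[[0,1,90],0],[[0,1,97],0],[[0,1,97],0]]'; python3 - <<'E'
from arc import *
go(*fp(-140,.0195,.1))
for ph in range(-140,-196,-5): 
    print(ph); go(*fp(ph,.0195,.1))
a=snap('scene','s11.png')
cv2.imwrite('pics/f11.png',cv2.resize(a[150:300,120:320,::-1],(800,600),interpolation=cv2.INTER_CUBIC))
E
```

```text
time: 13.55
tool_pos: [0.5266, -0.2511, 0.101]
tool_rot: [-3.139, -0.006, 2.274]
contact_force: [-0.7, -0.0, -0.0]
opening: 0.0005
t 13.55 pos [ 526.6 -251.1  101. ] yaw 130.28 -> shift [11.  -1.4  1. ] turn 0.28 r 0.573 F [-0.7 -0.  -0. ] op 0.5
-140
t 13.55 pos [ 526.6 -251.1  101. ] yaw 130.28 -> shift [11.  -1.4  1. ] turn 0.28 r 0.573 F [-0.7 -0.  -0. ] op 0.5
-145
t 13.55 pos [ 526.6 -251.1  101. ] yaw 130.28 -> shift [23.7 -2.5  1.1] turn 5.28 r 0.561 F [-0.7 -0.  -0. ] op 0.5
-150
t 13.55 pos [ 526.6 -251.1  101. ] yaw 130.28 -> shift [36.5 -2.4  1.2] turn 10.28 r 0.549 F [-0.7 -0.  -0. ] op 0.5
-155
t 13.55 pos [ 526.6 -251.1  101. ] yaw 130.28 -> shift [49.2 -1.3  1.3] turn 15.28 r 0.538 F [-0.7 -0.  -0. ] op 0.5
-160
t 13.55 pos [ 526.6 -251.1  101. ] yaw 130.28 -> shift [61.7  0.9  1.3] turn 20.28 r 0.528 F [-0.7 -0.  -0. ] op 0.5
-165
t 13.55 pos [ 526.6 -251.1  101. ] yaw 130.28 -> shift [74.1  4.3  1.4] turn 25.28 r 0.519 F [-0.7 -0.  -0. ] op 0.5
-170
t 13.55 pos [ 526.6 -251.1  101. ] yaw 130.28 -> shift [86.   8.7  1.5] turn 30.28 r 0.51 F [-0.7 -0.  -0. ] op 0.5
-175
t 13.55 pos [ 526.6 -251.1  101. ] yaw 130.28 -> shift [97.6 14.1  1.5] turn 35.28 r 0.503 F [-0.7 -0.  -0. ] op 0.5
-180
t 13.55 pos [ 526.6 -251.1  101. ] yaw 130.28 -> shift [108.6  20.5   1.6] turn 40.28 r 0.497 F [-0.7 -0.  -0. ] op 0.5
-185
t 13.55 pos [ 526.6 -251.1  101. ] yaw 130.28 -> shift [119.1  27.8   1.6] turn 45.28 r 0.492 F [-0.7 -0.  -0. ] op 0.5
-190
t 13.55 pos [ 526.6 -251.1  101. ] yaw 130.28 -> shift [128.8  36.1   1.7] turn 50.28 r 0.488 F [-0.7 -0.  -0. ] op 0.5
-195
t 13.55 pos [ 526.6 -251.1  101. ] yaw 130.28 -> shift [137.8  45.1   1.7] turn 55.28 r 0.486 F [-0.7 -0.  -0. ] op 0.5
```

View pics/f11.png

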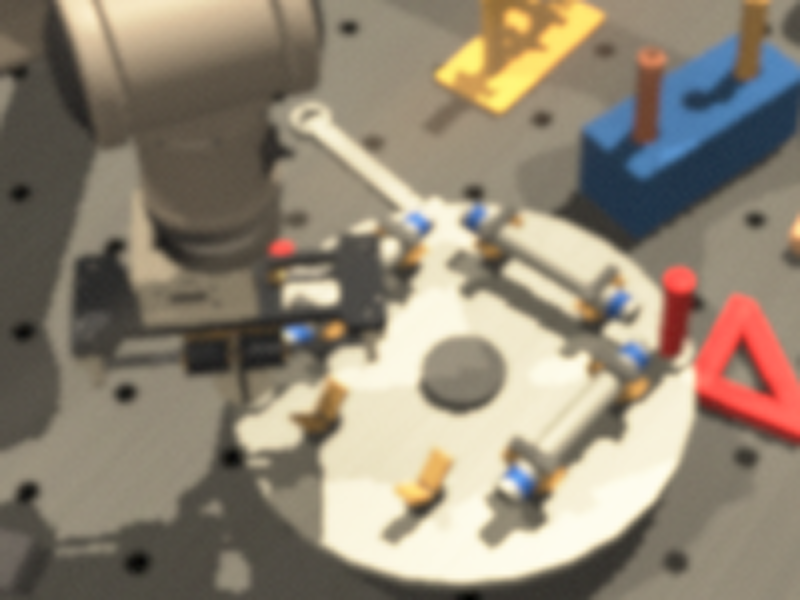

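```bash
python3 -m pendant '[[[5,-1,1],0],[[11,-1.4,1],0],[[17,-2,1],2.5],[[23.7,-2.5,1],5],[[30,-2.5,1],7.5],[[36.5,-2.4,1],10],[[43,-2,1],12.5],[[49.2,-1.3,1],15]]'; python3 - <<'E'
from arc import *
go(*fp(-160,.0195,.1))
a=snap('scene','s12.png')
cv2.imwrite('pics/f12.png',cv2.resize(a[150:300,120:320,::-1],(800,600),interpolation=cv2.INTER_CUBIC))
E
```

```text
time: 14.27
tool_pos: [0.4947, -0.2156, 0.1026]
tool_rot: [-3.14, -0.0, 2.01]
contact_force: [0.9, -3.5, -1.7]
opening: 0.0004
t 14.27 pos [ 494.7 -215.6  102.6] yaw 115.16 -> shift [14.1 -1.4  2.6] turn 5.16 r 0.528 F [ 0.9 -3.5 -1.7] op 0.4
```

View pics/f12.png

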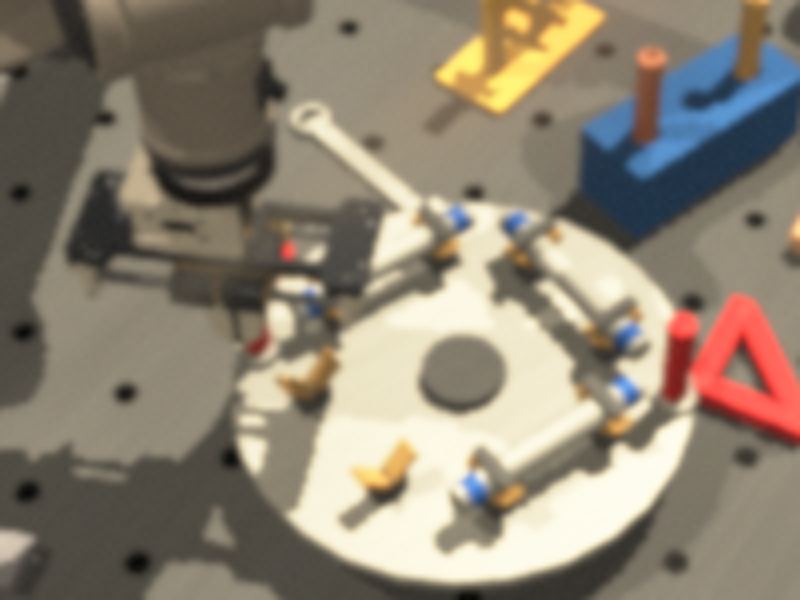

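```bash
python3 - <<'E'
from arc import *
for ph in (-160,-165,-170,-175,-180,-185): go(*fp(ph,.0195,.1))
E
```

```text
t 14.32 pos [ 493.9 -214.3  102.5] yaw 115.02 -> shift [12.6 -1.2  2.5] turn 5.02 r 0.528 F [-1.   1.4  0.9] op 0.5
t 14.32 pos [ 493.9 -214.3  102.5] yaw 115.02 -> shift [25.3 -1.3  2.6] turn 10.02 r 0.519 F [-1.   1.4  0.9] op 0.5
t 14.32 pos [ 493.9 -214.3  102.5] yaw 115.02 -> shift [38.1 -0.2  2.6] turn 15.02 r 0.51 F [-1.   1.4  0.9] op 0.5
t 14.32 pos [ 493.9 -214.3  102.5] yaw 115.02 -> shift [50.6  2.   2.6] turn 20.02 r 0.503 F [-1.   1.4  0.9] op 0.5
t 14.32 pos [ 493.9 -214.3  102.5] yaw 115.02 -> shift [63.   5.3  2.6] turn 25.02 r 0.497 F [-1.   1.4  0.9] op 0.5
t 14.32 pos [ 493.9 -214.3  102.5] yaw 115.02 -> shift [75.   9.6  2.6] turn 30.02 r 0.492 F [-1.   1.4  0.9] op 0.5
```

```bash
python3 -m pendant '[[[6,-1,2],2.5],[[12.6,-1.2,2],5],[[19,-1.3,2],7.5],[[25.3,-1.3,2],10],[[32,-1,2],12.5],[[38,0,2],15],[[44.5,1,2],17.5],[[50.6,2,2],20]]'; python3 - <<'E'
from arc import *
for ph in (-180,-185,-190,-195): go(*fp(ph,.0195,.1))
a=snap('scene','s13.png')
cv2.imwrite('pics/f13.png',cv2.resize(a[150:300,120:320,::-1],(800,600),interpolation=cv2.INTER_CUBIC))
E
```

```text
time: 14.98
tool_pos: [0.4745, -0.1682, 0.102]
tool_rot: [-3.14, 0.001, 1.657]
contact_force: [-0.3, -3.0, 1.6]
opening: 0.0007
t 14.98 pos [ 474.5 -168.2  102. ] yaw 94.96 -> shift [13.4 -1.4  1.9] turn 4.96 r 0.497 F [-0.3 -3.   1.6] op 0.7
t 14.98 pos [ 474.5 -168.2  102. ] yaw 94.96 -> shift [26.1 -1.4  1.9] turn 9.96 r 0.492 F [-0.3 -3.   1.6] op 0.7
t 14.98 pos [ 474.5 -168.2  102. ] yaw 94.96 -> shift [38.8 -0.3  1.9] turn 14.96 r 0.488 F [-0.3 -3.   1.6] op 0.7
t 14.98 pos [ 474.5 -168.2  102. ] yaw 94.96 -> shift [51.4  1.8  1.9] turn 19.96 r 0.486 F [-0.3 -3.   1.6] op 0.7
```

View pics/f13.png

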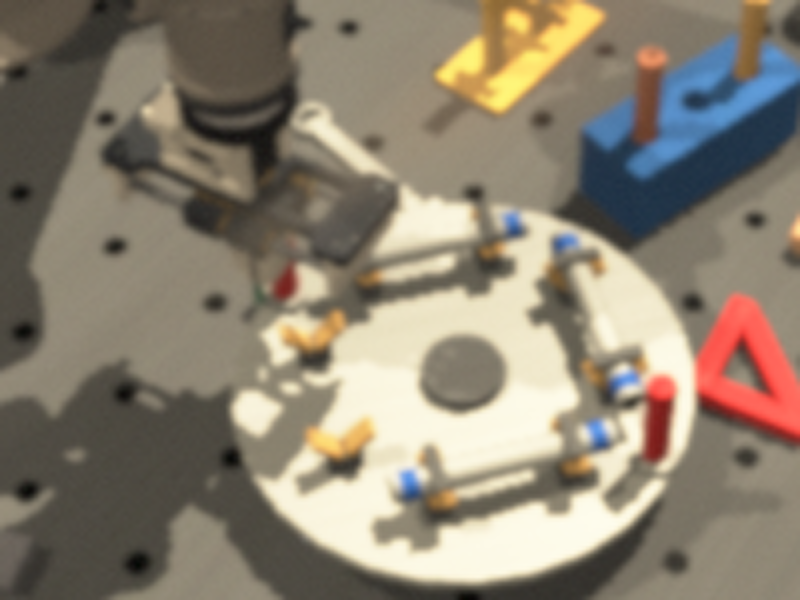

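```bash
python3 -m pendant '[[[5,-1,1],2],[[10,-1,1],4],[[15,-1.4,1],6],[[20,-1.4,1],8],[[25,-1.4,1],10],[[30,-1,1],11],[[35,-0.5,1],13],[[38,0,1],15],[[38,0,1],15]]'; python3 - <<'E'
from arc import *
go(*fp(-195,.0195,.1))
a=snap('scene','s14.png')
cv2.imwrite('pics/f14.png',cv2.resize(a[150:300,120:320,::-1],(800,600),interpolation=cv2.INTER_CUBIC))
E
```

```text
time: 15.78
tool_pos: [0.4709, -0.1283, 0.1013]
tool_rot: [-3.141, -0.0, 1.394]
contact_force: [-0.3, 0.1, 0.4]
opening: 0.0005
t 15.78 pos [ 470.9 -128.3  101.3] yaw 79.88 -> shift [11.5 -1.1  1.3] turn 4.88 r 0.486 F [-0.3  0.1  0.4] op 0.5
```

View pics/f14.png

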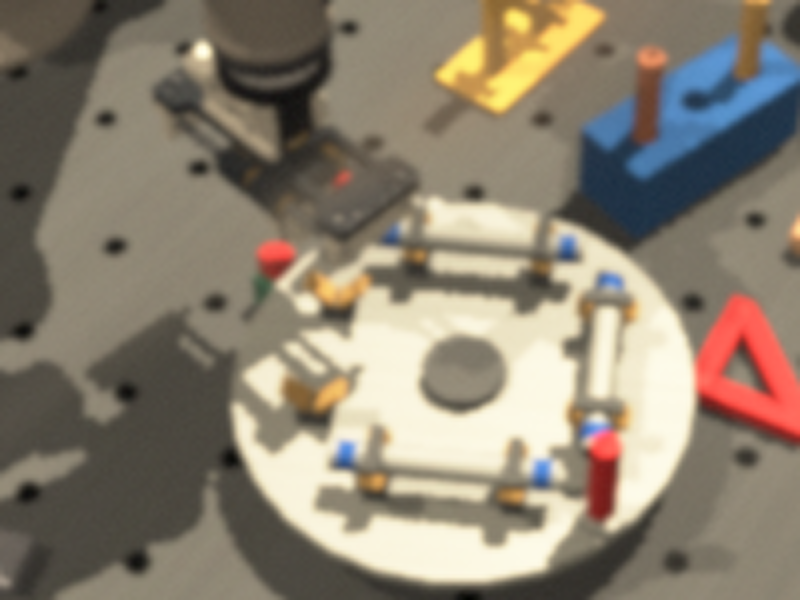

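```bash
python3 -m pendant '[[[-3,0,0],0],[[-5,0,0],0],[[-5,0,-8],0],[[-5,0,-25],0],[[-5,0,-50],0],[[-5,0,-80],0],[[-5,0,-105],0],[[-5,0,-115],0],[[-5,0,-115],0]]'; python3 - <<'E'
from arc import *
go(*fp(-195,.0195,.1))
a=snap('scene','s15.png');b=snap('top','t15.png')
cv2.imwrite('pics/f15.png',cv2.resize(a[150:300,120:320,::-1],(800,600),interpolation=cv2.INTER_CUBIC))
cv2.imwrite('pics/g15.png',cv2.resize(b[125:250,180:347,::-1],(800,600),interpolation=cv2.INTER_CUBIC))
E
```

```text
time: 16.58
tool_pos: [0.4716, -0.1344, 0.2197]
tool_rot: [3.136, 0.002, 1.396]
contact_force: [0.5, -0.4, 0.5]
opening: 0.0002
t 16.58 pos [ 471.6 -134.4  219.7] yaw 79.98 -> shift [ 17.6  -3.3 119.6] turn 4.98 r 0.486 F [ 0.5 -0.4  0.5] op 0.2
```

View pics/f15.png

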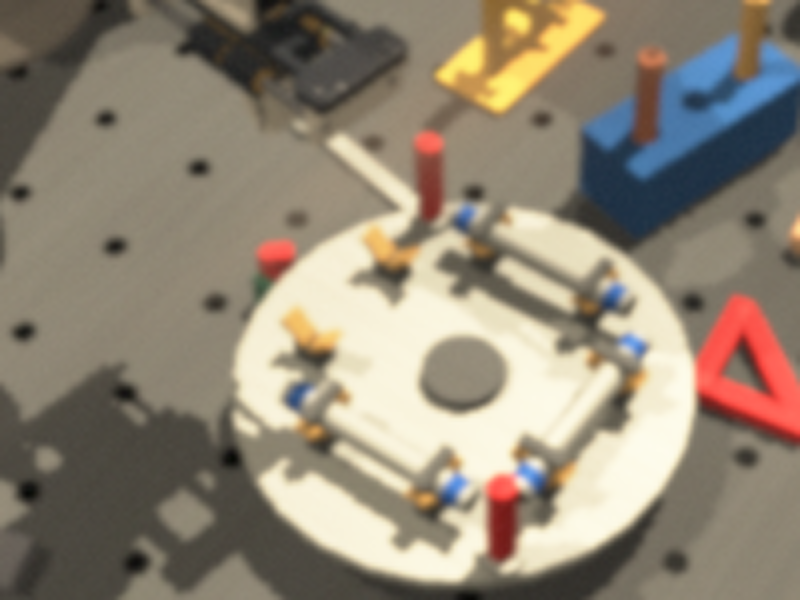

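View pics/g15.png

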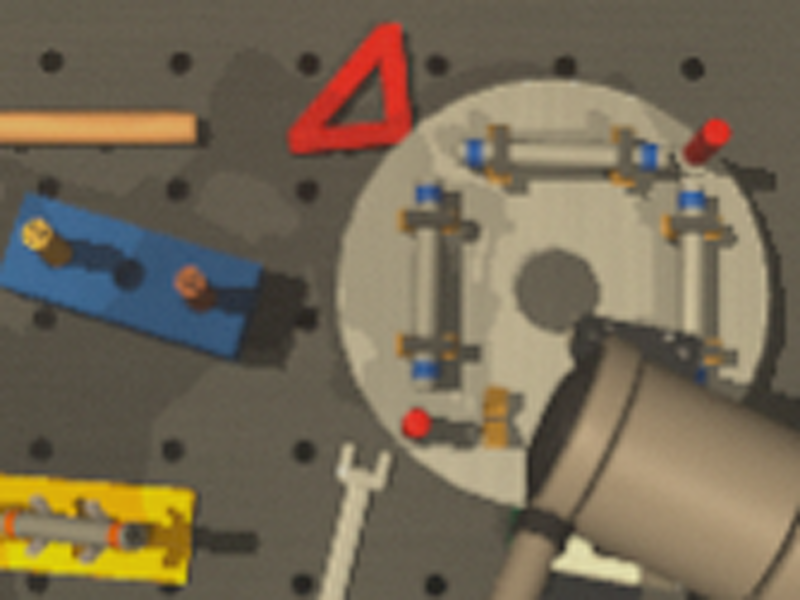

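```bash
python3 - <<'E'
from arc import *
T=lambda x,y:(180+(x+.5)/4.79-.5,125+(y+.5)/4.8-.5)
S=lambda x,y:(120+x/4-.375,150+y/4-.375)
h1=onz('top',T(418,422),.139);h2=onz('top',T(715,132),.139)
g1=onz('scene',S(429,142),.139);g2=onz('scene',S(503,486),.139)
for a,b in((h1,h2),(g1,g2)):
    d=a-b;print(a.round(4),b.round(4),'mid',((a+b)/2).round(4),np.linalg.norm(d).round(4),np.degrees(np.arctan2(d[1],d[0])).round(2))
print('V top cam',onz('top',T(497,417),.083))
# draw model of cradle in scene & top
def model(n,src,box,k,C,yaw,out):
    im=cv2.imread(src);x0,y0,x1,y1=box
    b=cv2.resize(im[y0:y1,x0:x1],None,fx=k,fy=k,interpolation=cv2.INTER_CUBIC)
    def L(P):
        q=(proj(n,np.array(P))-[x0,y0]+.5)*k; cv2.polylines(b,[np.round(q*8).astype(np.int32)],False,(0,0,255),1,shift=3)
    a=np.radians(yaw);r=np.array([np.cos(a),np.sin(a),0]);t=np.array([-r[1],r[0],0]);z=np.array([0,0,1])
    c=np.array([C[0],C[1],.086])+.095*r
    for s in(-1,1):
        for e in(.037,.053):
            L([c+s*e*t+l*r+(abs(l)-.0141)*z for l in(-.019,0,.019)])
    th=np.linspace(0,2*np.pi,60)
    L([[C[0]+.16*np.cos(q),C[1]+.16*np.sin(q),.054] for q in th])
    for s in(0,1):
        cc=np.array([C[0],C[1],.139])+.145*np.array([np.cos(a-np.pi/4+s*np.pi),np.sin(a-np.pi/4+s*np.pi),0])
        L([cc+.01*np.array([np.cos(q),np.sin(q),0]) for q in th])
    cv2.imwrite(out,b)
model('scene','pics/s15.png',(170,170,300,275),6,(.617,-.1355),174.8,'pics/m1.png')
model('top','pics/t15.png',(245,135,345,240),5.7,(.617,-.1355),174.8,'pics/m2.png')
E
```

```text
[ 0.5146 -0.0308  0.139 ] [ 0.7167 -0.2365  0.139 ] mid [ 0.6157 -0.1337  0.139 ] 0.2884 134.5
[ 0.5191 -0.0331  0.139 ] [ 0.7207 -0.2416  0.139 ] mid [ 0.6199 -0.1373  0.139 ] 0.29 134.05
V top cam [ 0.5212626  -0.08938778  0.083     ]
```

View pics/m1.png

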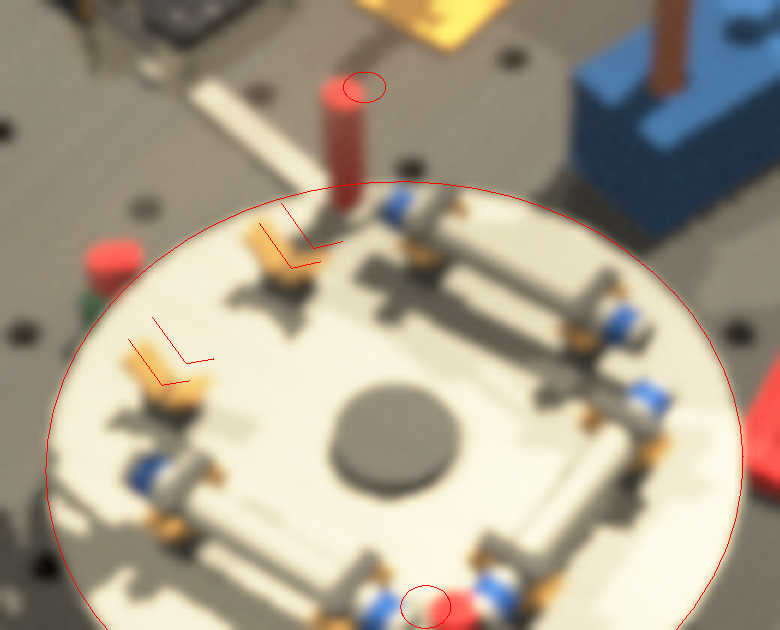

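View pics/m2.png

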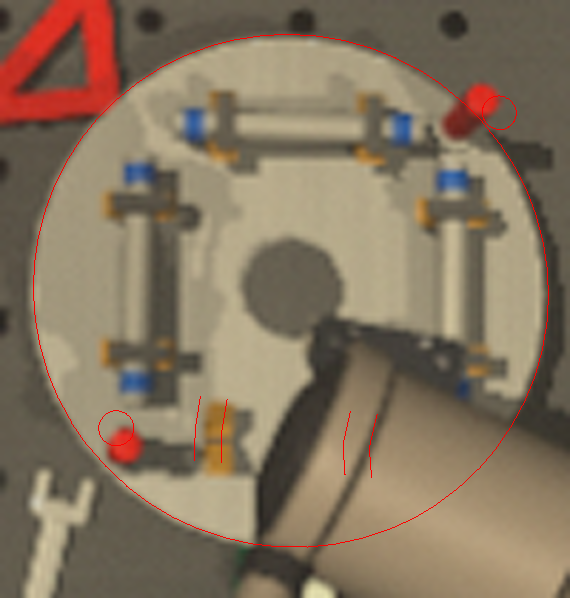

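```bash
python3 - <<'E'
from arc import *
go(*fp(-195,.0195,.1))
def reds(n):
    im=robot.read_camera(n).astype(int); m=((im[:,:,0]>110)&(im[:,:,1]<70)&(im[:,:,2]<75)).astype(np.uint8)
    k,l,st,ce=cv2.connectedComponentsWithStats(m)
    print(n,[(st[i,4],ce[i].round(1).tolist(),st[i,:4].tolist()) for i in range(1,k) if st[i,4]>8])
    return im
reds('scene');reds('top')
for f,n in(('s15','scene'),('t15','top'),('scene0','scene'),('top0','top')):
    im=cv2.imread('pics/%s.png'%f)[:,:,::-1].astype(int); m=((im[:,:,0]>110)&(im[:,:,1]<70)&(im[:,:,2]<75)).astype(np.uint8)
    k,l,st,ce=cv2.connectedComponentsWithStats(m)
    print(f,[(st[i,4],ce[i].round(1).tolist(),st[i,:4].tolist()) for i in range(1,k) if st[i,4]>8])
E
```

```text
t 16.68 pos [ 470.  -133.7  216.4] yaw 79.97 -> shift [ 17.   -1.  116.4] turn 4.97 r 0.486 F [-0.2 -0.6  0.2] op 0.5
scene [(np.int32(15), [400.5, 133.7], [395, 132, 13, 5]), (np.int32(49), [227.3, 197.4], [226, 191, 4, 14]), (np.int32(15), [188.2, 216.3], [186, 215, 6, 4]), (np.int32(46), [308.1, 239.6], [303, 232, 11, 18]), (np.int32(75), [307.4, 254.1], [295, 248, 26, 13]), (np.int32(88), [245.4, 280.7], [243, 274, 7, 16])]
top [(np.int32(350), [254.5, 145.3], [240, 130, 26, 27]), (np.int32(37), [328.4, 153.6], [324, 150, 9, 8]), (np.int32(28), [266.3, 212.5], [264, 210, 6, 6]), (np.int32(34), [486.2, 287.6], [483, 285, 7, 7])]
s15 [(np.int32(13), [400.8, 133.9], [397, 132, 9, 5]), (np.int32(49), [227.2, 197.5], [225, 191, 5, 14]), (np.int32(15), [188.2, 216.3], [186, 215, 6, 4]), (np.int32(44), [308.2, 239.6], [303, 232, 11, 18]), (np.int32(76), [307.5, 254.1], [295, 248, 26, 13]), (np.int32(86), [245.3, 280.7], [243, 274, 7, 16])]
t15 [(np.int32(351), [254.5, 145.4], [240, 130, 26, 27]), (np.int32(41), [327.6, 153.3], [323, 150, 10, 8]), (np.int32(27), [266.6, 213.0], [264, 210, 6, 6]), (np.int32(36), [486.2, 287.8], [483, 285, 7, 7])]
scene0 [(np.int32(18), [188.2, 216.2], [186, 215, 6, 4]), (np.int32(78), [288.4, 229.8], [286, 222, 7, 17]), (np.int32(86), [180.7, 239.5], [177, 232, 8, 17]), (np.int32(47), [308.5, 240.6], [303, 233, 11, 17]), (np.int32(74), [307.7, 254.1], [295, 248, 26, 13])]
top0 [(np.int32(352), [254.5, 145.3], [240, 130, 26, 27]), (np.int32(32), [268.9, 149.4], [267, 146, 6, 10]), (np.int32(44), [325.8, 216.3], [321, 214, 10, 6]), (np.int32(37), [291.3, 235.5], [289, 232, 6, 8]), (np.int32(35), [486.2, 287.7], [483, 285, 7, 7])]
```

```bash
cat >> dr.py <<'E'
def tube(n,im,box,k,seat,out):
    x0,y0,x1,y1=box
    b=cv2.resize(im[y0:y1,x0:x1],None,fx=k,fy=k,interpolation=cv2.INTER_CUBIC)
    S=np.array(seat);th=np.linspace(0,2*np.pi,40)
    for u in(-.075,0,.075):
        q=(proj(n,np.array([S+u*ou+.01*(np.cos(t)*ow+np.sin(t)*ey) for t in th]))-[x0,y0]+.5)*k
        cv2.polylines(b,[np.round(q*8).astype(np.int32)],False,(0,0,255),1,shift=3)
    cv2.imwrite(out,b)
E
python3 - <<'E'
from dr import *
tube('top',cv2.imread('pics/t15.png'),(170,215,230,257),12,(.4425,.205,.09),'pics/u1.png')
tube('scene',cv2.imread('pics/s9.png'),(225,120,280,162),12,(.4425,.205,.09),'pics/u2.png')
E
```

```text
(no output)
```

View pics/u1.png

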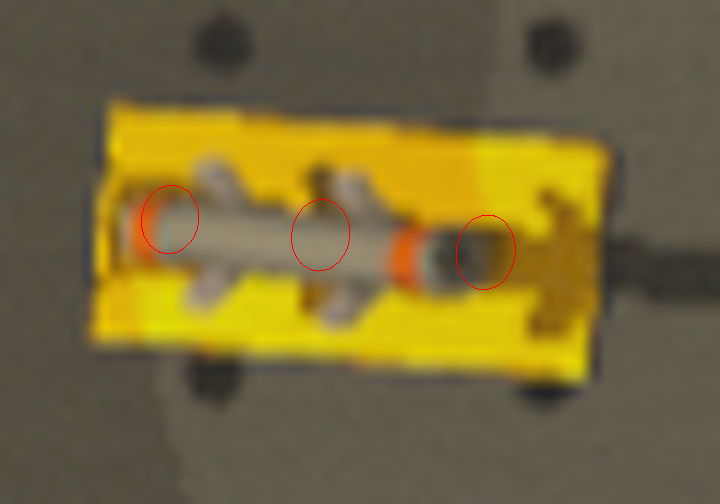

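View pics/u2.png

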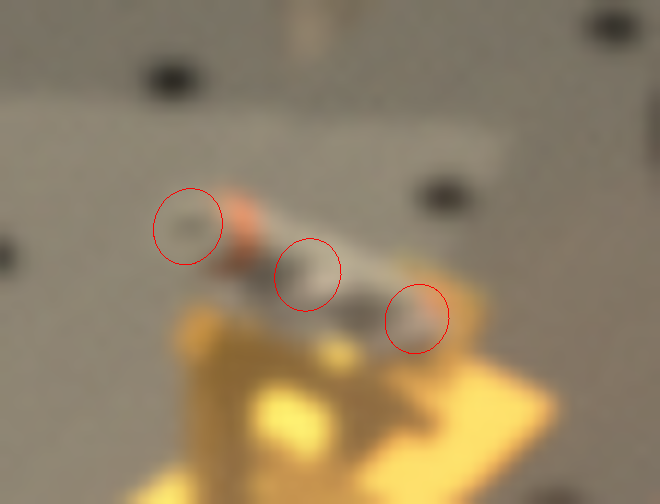

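```bash
python3 -c "
from h import *
go(.4427,.2166,.2,86.3)"
```

```text
t 16.78 pos [ 469.5 -133.4  215.2] yaw 79.97 -> shift [340.  -87.3  15.6] turn -6.33 r 0.493 F [ 0.7 -0.5  0.1] op 0.3
```

```bash
python3 -m pendant '[[[12,-3,0],-1],[[38,-10,0],-2],[[72,-18,0],-3],[[108,-28,0],-4],[[144,-37,0],-5],[[180,-46,0],-6],[[216,-55,0],-6.3],[[252,-65,3],-6.3],[[286,-74,6],-6.3],[[312,-80,9],-6.3]]' 0.5; python3 -m pendant '[[[14,-4,3],0],[[26,-7,6],0],[[30,-8,6],0],[[30,-8,6],0],[[30,-8,6],0]]'; python3 - <<'E'
from h import *
go(.4427,.2166,.0705,86.3)
a=snap('scene','s16.png');b=snap('top','t16.png')
cv2.imwrite('pics/f16.png',cv2.resize(a[90:190,190:310,::-1],(720,600),interpolation=cv2.INTER_CUBIC))
cv2.imwrite('pics/g16.png',cv2.resize(b[125:250,180:347,::-1],(800,600),interpolation=cv2.INTER_CUBIC))
E
```

```text
time: 17.62
tool_pos: [0.4432, 0.1908, 0.2056]
tool_rot: [-3.136, -0.001, 1.508]
contact_force: [-0.3, 0.2, -0.3]
opening: 0.0461
time: 18.03
tool_pos: [0.4367, 0.2211, 0.1993]
tool_rot: [-3.135, -0.0, 1.509]
contact_force: [-0.6, -0.4, 0.5]
opening: 0.0462
t 18.03 pos [436.7 221.1 199.3] yaw 86.46 -> shift [ -4.2   7.  128.8] turn 0.16 r 0.493 F [-0.6 -0.4  0.5] op 46.2
```

View pics/f16.png

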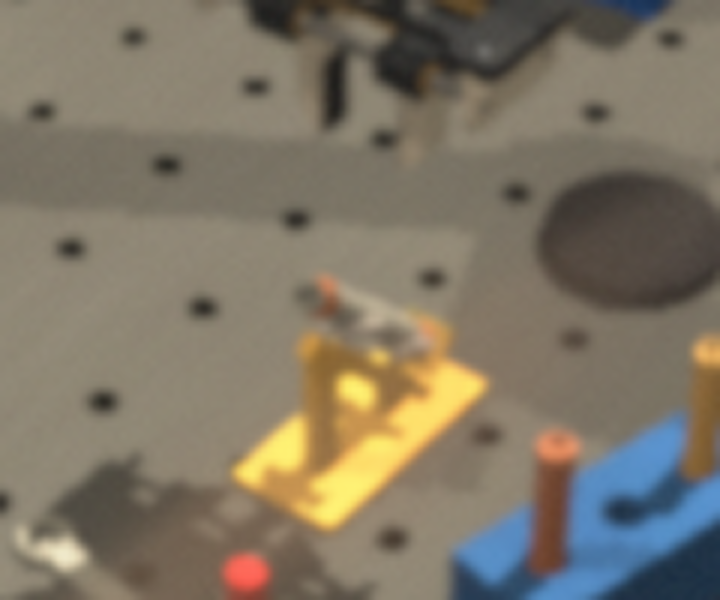

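View pics/g16.png

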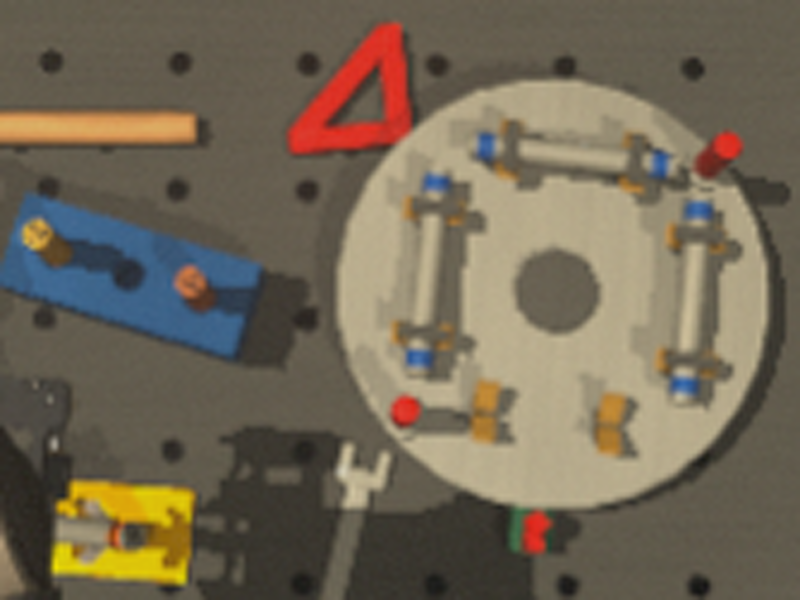

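```bash
python3 - <<'E'
from h import *
T=lambda x,y:(180+(x+.5)/4.79-.5,125+(y+.5)/4.8-.5)
h1=onz('top',T(405,411),.139);h2=onz('top',T(728,146),.139);d=h1-h2
print(h1,h2,(h1+h2)/2,np.degrees(np.arctan2(d[1],d[0])))
v1=onz('top',T(487,411),.082);v2=onz('top',T(613,423),.082);d=v1-v2
print(v1,v2,(v1+v2)/2,np.linalg.norm(d),np.degrees(np.arctan2(d[1],d[0])))
E
python3 -m pendant '[[[-2,3,10],0],[[-4,6,28],0],[[-4,7,48],0],[[-4,7,65],0],[[-4,7,76],0],[[-4,7,80],0],[[-4,7,80],0],[[-4,7,80],0]]'; python3 - <<'E'
from h import *
go(.4427,.2166,.0705,86.3)
a=snap('scene','s17.png')
cv2.imwrite('pics/f17.png',cv2.resize(a[110:190,210:306,::-1],(720,600),interpolation=cv2.INTER_CUBIC))
E
```

```text
[ 0.5219613  -0.02199387  0.139     ] [ 0.70697455 -0.24547692  0.139     ] [ 0.61446793 -0.13373539  0.139     ] 129.62008317155843
[ 0.52553825 -0.08233407  0.082     ] [ 0.51756553 -0.17250144  0.082     ] [ 0.52155189 -0.12741776  0.082     ] 0.09051915724140457 84.94697653957965
time: 18.8
tool_pos: [0.4439, 0.2159, 0.1198]
tool_rot: [-3.136, -0.001, 1.507]
contact_force: [0.9, -0.6, 0.1]
opening: 0.046
t 18.8 pos [443.9 215.9 119.8] yaw 86.33 -> shift [ 0.6 -1.  49.3] turn 0.03 r 0.493 F [ 0.9 -0.6  0.1] op 46.0
```

View pics/f17.png

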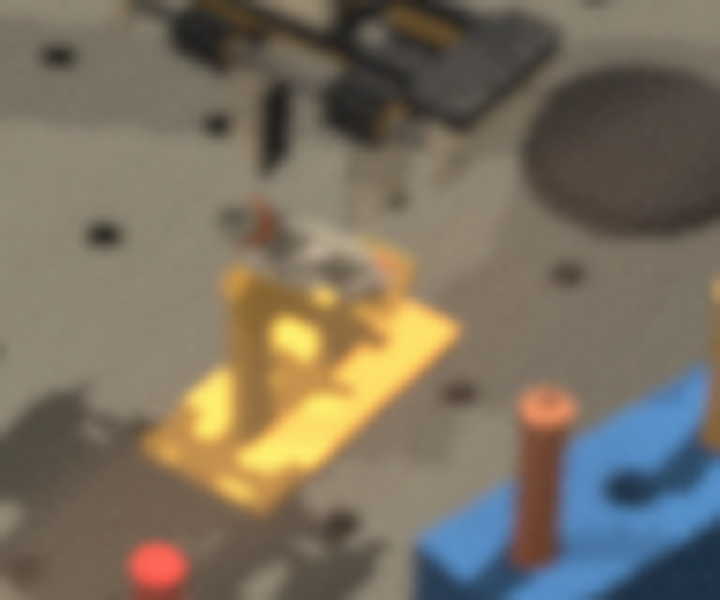

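```bash
python3 -m pendant '[[[0,-0.5,8],0],[[0.5,-1,20],0],[[0.5,-1,32],0],[[0.5,-1,42],0],[[0.5,-1,47],0],[[0.5,-1,49],0],[[0.5,-1,49],0],[[0.5,-1,49],0]]'; python3 - <<'E'
from h import *
go(.4427,.2166,.0705,86.3)
a=snap('scene','s18.png')
cv2.imwrite('pics/f18.png',cv2.resize(a[110:190,210:306,::-1],(720,600),interpolation=cv2.INTER_CUBIC))
E
```

```text
time: 19.52
tool_pos: [0.4433, 0.2168, 0.0717]
tool_rot: [-3.138, -0.001, 1.507]
contact_force: [-0.7, -0.2, -0.2]
opening: 0.046
t 19.52 pos [443.3 216.8  71.7] yaw 86.34 -> shift [-0.3 -0.6  1.2] turn 0.04 r 0.493 F [-0.7 -0.2 -0.2] op 46.0
```

View pics/f18.png

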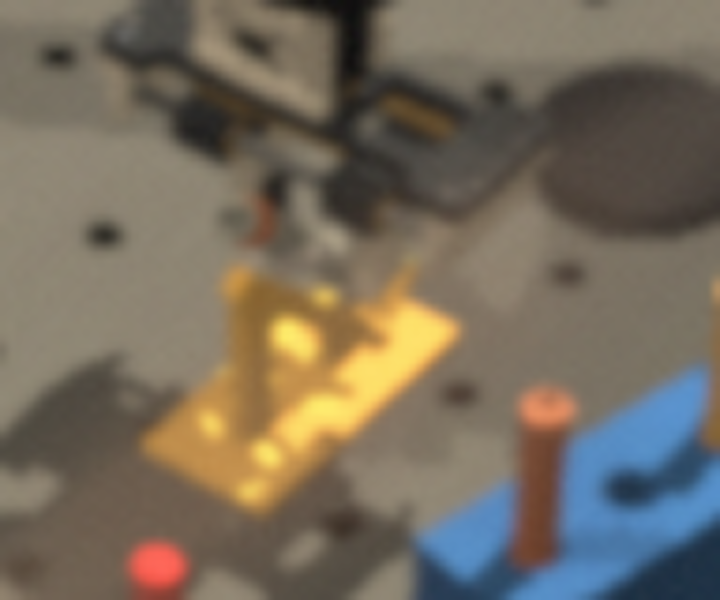

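No contact. Close on it.

```bash
python3 -m pendant '[[[0,0,0.5],0],[[0,0,0.5],0],[[0,0,0.5],0],[[0,0,0.5],0],[[0,0,0.5],0],[[0,0,0.5],0]]' 0.1 25; python3 -m pendant '[[[0,0,-4],0],[[0,0,-8],0],[[0,0,-10],0],[[0,0,-10],0]]'
```

```text
time: 20.07
tool_pos: [0.4412, 0.2169, 0.0712]
tool_rot: [-3.134, -0.001, 1.507]
contact_force: [-7.4, 1.1, 6.3]
opening: 0.0194
time: 20.4
tool_pos: [0.4419, 0.217, 0.0819]
tool_rot: [-3.136, -0.001, 1.507]
contact_force: [-0.0, -0.6, -1.7]
opening: 0.0195
```

```bash
python3 -m pendant '[[[0,0,-10],0],[[0,0,-25],0],[[0,0,-45],0],[[0,0,-68],0],[[0,0,-90],0],[[0,0,-108],0],[[0,0,-118],0],[[0,0,-120],0],[[0,0,-120],0]]'; python3 - <<'E'
from h import *
go(.4427,.2166,.0705,86.3)
a=snap('scene','s19.png');b=snap('top','t19.png')
cv2.imwrite('pics/f19.png',cv2.resize(a[70:170,190:310,::-1],(720,600),interpolation=cv2.INTER_CUBIC))
cv2.imwrite('pics/m19.png',cv2.resize(b[135:240,245:345,::-1],(570,598),interpolation=cv2.INTER_CUBIC))
E
```

```text
time: 21.15
tool_pos: [0.4429, 0.2168, 0.2022]
tool_rot: [-3.137, -0.002, 1.506]
contact_force: [-0.5, 0.5, -1.8]
opening: 0.0192
t 21.15 pos [442.9 216.8 202.2] yaw 86.32 -> shift [ -0.4   0.4 131.7] turn 0.02 r 0.493 F [-0.5  0.5 -1.8] op 19.2
```

View pics/f19.png

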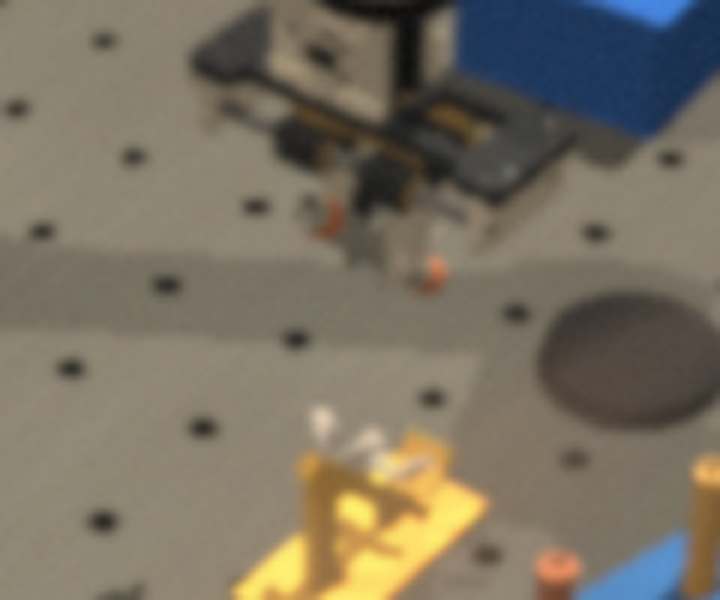

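```bash
python3 - <<'E'
from h import *
print(proj('top',[[.36,.375,0],[.36,.28,0],[.36,.445,0],[.27,.375,.07],[.45,.375,.07]]).round(0))
d=robot.find_in('top','discs');print(d[:1], onz('top',np.array(d[0]['xy'])*[512,384],.014))
go(.36,.375,.20,86.3)
E
```

```text
[[153. 256.]
 [179. 256.]
 [134. 256.]
 [147. 284.]
 [148. 231.]]
[{'xy': [0.2576, 0.5555], 'p': 0.64}] [0.51364249 0.45307715 0.014     ]
t 21.3 pos [442.1 216.5 200.7] yaw 86.32 -> shift [152.9 -92.1   1.5] turn 0.02 r 0.52 F [-0.3 -0.7 -1.7] op 19.3
```

View pics/t19.png

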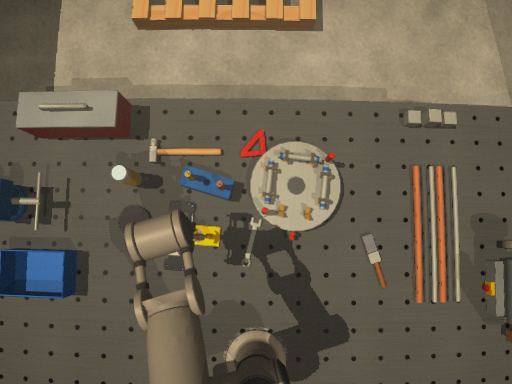

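```bash
python3 -m pendant '[[[10,-6,5],0],[[30,-18,15],0],[[58,-35,30],0],[[88,-53,50],0],[[115,-70,70],0],[[136,-82,88],0],[[149,-90,105],0],[[153,-92,118],0],[[153,-92,128],0],[[153,-92,132],0]]' - 15; python3 -m pendant '[[[0,0,4],0],[[0,0,8],0],[[0,0,12],0],[[0,0,16],0],[[0,0,20],0],[[0,0,20],0]]'; python3 - <<'E'
from h import *
go(.36,.375,.008,86.3)
a=snap('scene','s20.png')
cv2.imwrite('pics/f20.png',cv2.resize(a[50:150,190:310,::-1],(720,600),interpolation=cv2.INTER_CUBIC))
E
```

```text
time: 22.13
tool_pos: [0.3575, 0.3749, 0.0673]
tool_rot: [-3.131, 0.002, 1.508]
contact_force: [-0.0, -1.7, -1.9]
opening: 0.0194
time: 22.63
tool_pos: [0.3572, 0.3745, 0.0468]
tool_rot: [-3.13, 0.002, 1.507]
contact_force: [-0.5, 0.8, -1.1]
opening: 0.0195
t 22.63 pos [357.2 374.5  46.8] yaw 86.35 -> shift [ 0.7  3.2 38.8] turn 0.05 r 0.52 F [-0.5  0.8 -1.1] op 19.5
```

View pics/f20.png

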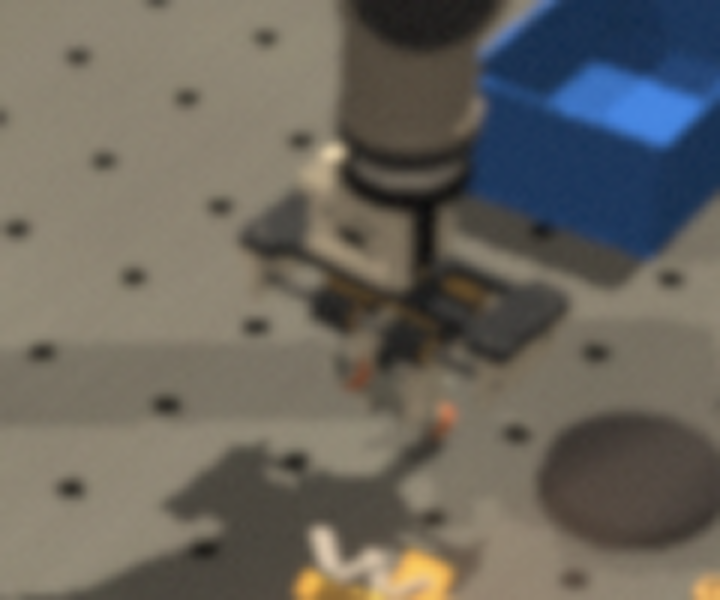

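```bash
python3 -m pendant '[[[0,0,4],0],[[0,0,8],0],[[0,0,12],0],[[0,0,16],0],[[0,0,20],0],[[0,0,22],0]]'; python3 -m pendant '[[[0,0,4],0],[[0,0,8],0],[[0,0,12],0],[[0,0,12],0]]'; python3 - <<'E'
from h import *
go(.36,.375,.008,86.3)
a=snap('scene','s21.png')
cv2.imwrite('pics/f21.png',cv2.resize(a[50:150,190:310,::-1],(720,600),interpolation=cv2.INTER_CUBIC))
E
```

```text
time: 23.18
tool_pos: [0.3572, 0.3742, 0.0251]
tool_rot: [-3.131, 0.003, 1.507]
contact_force: [-0.1, -3.2, 2.5]
opening: 0.0193
time: 23.52
tool_pos: [0.3568, 0.3742, 0.0122]
tool_rot: [-3.13, 0.003, 1.507]
contact_force: [0.5, 0.4, -0.7]
opening: 0.0195
t 23.52 pos [356.8 374.2  12.2] yaw 86.34 -> shift [1.  3.2 4.1] turn 0.04 r 0.52 F [ 0.5  0.4 -0.7] op 19.5
```

View pics/f21.png

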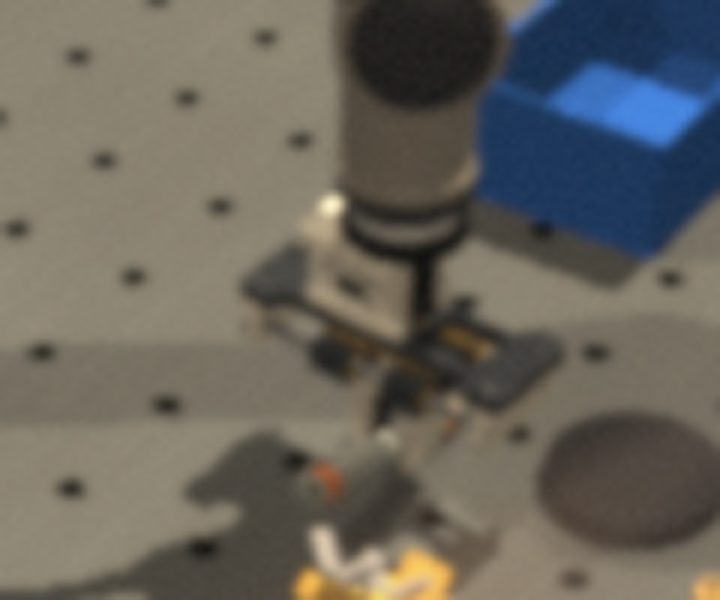

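```bash
python3 -m pendant '[[[0,0,2],0],[[0,0,4],0],[[0,0,5],0],[[0,0,5],0]]'; python3 -m pendant '[[[0,0,-8],0],[[0,0,-22],0],[[0,0,-45],0],[[0,0,-70],0],[[0,0,-95],0],[[0,0,-115],0],[[0,0,-125],0],[[0,0,-130],0],[[0,0,-130],0]]' - 20; python3 - <<'E'
from h import *
go(.36,.375,.008,86.3)
a=snap('scene','s22.png')
cv2.imwrite('pics/f22.png',cv2.resize(a[50:150,190:310,::-1],(720,600),interpolation=cv2.INTER_CUBIC))
E
```

```text
time: 23.9
tool_pos: [0.3567, 0.3743, 0.0073]
tool_rot: [-3.13, 0.003, 1.507]
contact_force: [0.2, -0.1, -0.2]
opening: 0.0194
time: 24.65
tool_pos: [0.3584, 0.3748, 0.138]
tool_rot: [-3.131, 0.002, 1.507]
contact_force: [-0.2, 0.1, -1.5]
opening: 0.0195
t 24.65 pos [358.4 374.8 138. ] yaw 86.35 -> shift [  0.5   2.9 130. ] turn 0.05 r 0.52 F [-0.2  0.1 -1.5] op 19.5
```

View pics/f22.png

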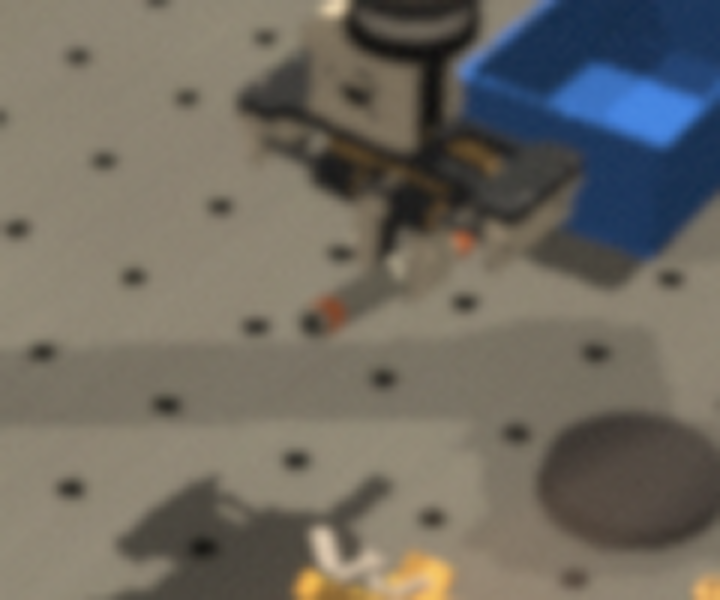

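```bash
python3 - <<'E'
from h import *
from scipy.spatial.transform import Rotation as Ro
from scipy.optimize import fsolve
p=np.array([.3582,.3747,.1378]);R=Ro.from_euler('xyz',[-3.131,.002,1.507]).as_matrix()
for z in((316,322),(314,320),(318,324),(463,240)):
    uv=np.array([190+z[0]/6-.42,50+z[1]/6-.42])
    s=fsolve(lambda v:proj('scene',[p+R@[v[0],0,v[1]]])[0]-uv,[-.08,-.01]);print(z,(s*1000).round(1))
go(.5243,-.1146,.2,84.8)
E
```

```text
(316, 322) [-82.9 -18.9]
(314, 320) [-84.7 -21.3]
(318, 324) [-81.  -16.5]
(463, 240) [61.   4.5]
t 24.7 pos [358.  374.4 136.9] yaw 86.34 -> shift [-477.6  196.4  -64. ] turn 1.54 r 0.537 F [ 0.5  0.4 -2. ] op 19.2
```

```bash
python3 -m pendant '[[[-10,4,-15],0],[[-34,14,-35],0],[[-68,28,-55],0],[[-104,43,-64],0],[[-140,58,-64],0.5],[[-176,72,-64],1],[[-212,87,-64],1.5],[[-248,102,-64],1.5],[[-284,117,-64],1.5],[[-320,132,-64],1.5]]'; python3 -c "
from h import *
go(.524,-.1175,.2,84.8)"
```

```text
time: 25.53
tool_pos: [0.4696, 0.045, 0.1988]
tool_rot: [-3.127, 0.003, 1.481]
contact_force: [-0.3, 1.6, -2.2]
opening: 0.0194
t 25.53 pos [469.6  45.  198.8] yaw 84.84 -> shift [-156.9   68.8   -1.7] turn 0.04 r 0.537 F [-0.3  1.6 -2.2] op 19.4
```

```bash
python3 -m pendant '[[[-30,13,0],0],[[-64,28,0],0],[[-96,42,0],0],[[-124,54,0],0],[[-144,63,0],0],[[-154,68,0],0],[[-157,69,0],0],[[-157,69,0],0]]'; python3 - <<'E'
from h import *
go(.524,-.1175,.125,84.8)
a=snap('scene','s23.png');b=snap('top','t23.png')
cv2.imwrite('pics/f23.png',cv2.resize(a[150:300,150:350,::-1],(800,600),interpolation=cv2.INTER_CUBIC))
cv2.imwrite('pics/g23.png',cv2.resize(b[125:250,210:377,::-1],(800,600),interpolation=cv2.INTER_CUBIC))
E
```

```text
time: 26.2
tool_pos: [0.5237, -0.1174, 0.1971]
tool_rot: [-3.125, 0.002, 1.48]
contact_force: [-0.5, 1.5, -1.1]
opening: 0.0196
t 26.2 pos [ 523.7 -117.4  197.1] yaw 84.8 -> shift [ 0.1  1.6 72.1] turn -0.0 r 0.537 F [-0.5  1.5 -1.1] op 19.6
```

View pics/f23.png

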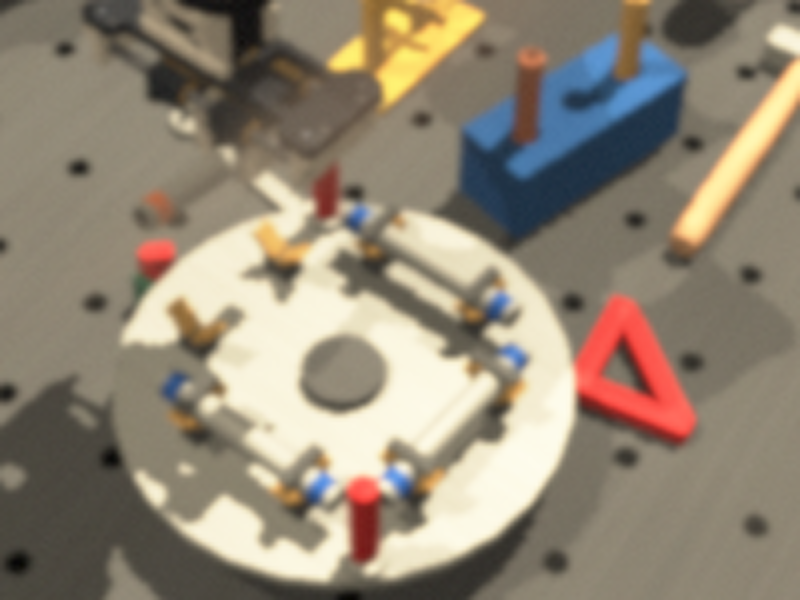

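View pics/g23.png

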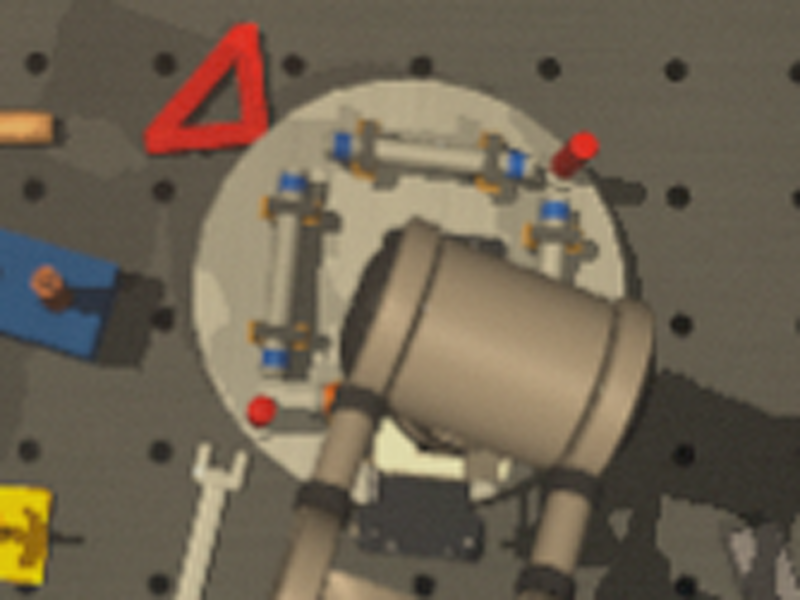

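```bash
python3 - <<'E'
from h import *
b=cv2.imread('pics/t23.png');a=cv2.imread('pics/s23.png')
i1=cv2.resize(b[195:225,255:295],(520,390),interpolation=cv2.INTER_CUBIC)
i2=cv2.resize(a[175:225,170:240],(546,390),interpolation=cv2.INTER_CUBIC)
i1=cv2.resize(i1,(400,300));i2=cv2.resize(i2,(400,286))
cv2.imwrite('pics/z23.png',np.vstack([i1,i2]))
from scipy.spatial.transform import Rotation as Ro
from scipy.optimize import fsolve
p=np.array([.5237,-.1174,.1971]);R=Ro.from_euler('xyz',[-3.125,.002,1.48]).as_matrix()
for z in((152,212),(154,213)):
    uv=np.array([150+z[0]/4-.375,150+z[1]/4-.375])
    s=fsolve(lambda v:proj('scene',[p+R@[v[0],0,v[1]]])[0]-uv,[-.08,-.01]);print(z,(s*1000).round(1))
E
```

```text
(152, 212) [-79.2 -19.4]
(154, 213) [-77.7 -17.1]
```

View pics/z23.png

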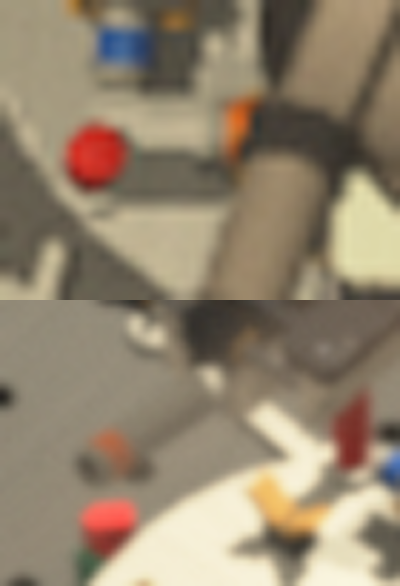

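```bash
python3 - <<'E'
from h import *
from scipy.spatial.transform import Rotation as Ro
from scipy.optimize import fsolve
p=np.array([.5237,-.1174,.1971]);R=Ro.from_euler('xyz',[-3.125,.002,1.48]).as_matrix()
for uv in((186.2,203),(186.8,203)):
    s=fsolve(lambda v:proj('scene',[p+R@[v[0],0,v[1]]])[0]-uv,[-.08,-.01]);print(uv,(s*1000).round(1))
for uv in((276.1,207.),(277,207)):
    q=onz('top',uv,.202); print((R.T@(q-p)*1000).round(1))
E
```

```text
(186.2, 203) [-84.  -22.2]
(186.8, 203) [-82.  -20.5]
[61.  -0.7 -5. ]
[58.2 -0.4 -5. ]
```

```bash
python3 -m pendant '[[[0,0,10],0],[[0,0.5,28],0],[[0,0.5,50],0],[[0,0.5,70],0],[[0,0.5,84],0],[[0,0.5,92],0],[[0,0.5,97],0],[[0,0.5,100],0],[[0,0.5,100],0],[[0,0.5,100],0]]' - 15; python3 - <<'E'
from h import *
go(.524,-.1175,.085,84.8)
a=snap('scene','s24.png');b=snap('top','t24.png')
cv2.imwrite('pics/f24.png',cv2.resize(a[165:265,150:283,::-1],(798,600),interpolation=cv2.INTER_CUBIC))
E
```

```text
time: 27.13
tool_pos: [0.5229, -0.1163, 0.0984]
tool_rot: [-3.127, 0.003, 1.482]
contact_force: [0.4, -0.5, -1.4]
opening: 0.0192
t 27.13 pos [ 522.9 -116.3   98.4] yaw 84.91 -> shift [-1.   1.4 13.4] turn 0.11 r 0.537 F [ 0.4 -0.5 -1.4] op 19.2
```

View pics/f24.png

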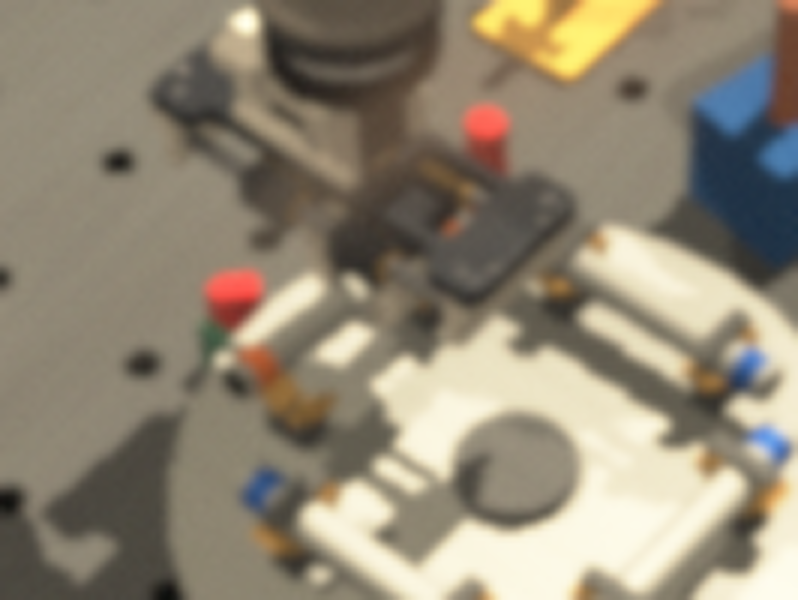

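```bash
python3 -m pendant '[[[0,0.5,4],0],[[0,0.5,8],0],[[0,0.5,12],0],[[0,0.5,15],0],[[0,0.5,15],0],[[0,0.5,15],0]]'; python3 -m pendant '[[[0,0,2],0],[[0,0,4],0],[[0,0,4],0]]';python3 - <<'E'
from h import *
go(.524,-.1175,.076,84.8)
a=snap('scene','s25.png')
cv2.imwrite('pics/f25.png',cv2.resize(a[165:265,150:283,::-1],(798,600),interpolation=cv2.INTER_CUBIC))
E
```

```text
time: 27.73
tool_pos: [0.5231, -0.1165, 0.0833]
tool_rot: [-3.126, 0.003, 1.482]
contact_force: [-0.0, 0.3, -0.9]
opening: 0.0194
time: 27.98
tool_pos: [0.5234, -0.1168, 0.0793]
tool_rot: [-3.127, 0.003, 1.482]
contact_force: [0.6, -0.9, 0.0]
opening: 0.0193
t 27.98 pos [ 523.4 -116.8   79.3] yaw 84.89 -> shift [-0.7  0.7  3.3] turn 0.09 r 0.537 F [ 0.6 -0.9  0. ] op 19.3
```

View pics/f25.png

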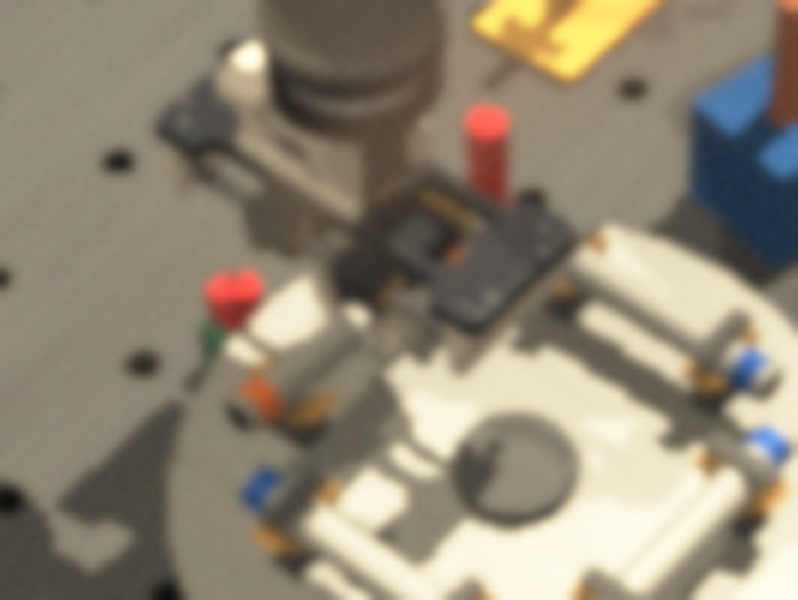

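Contact beginning; tube sits between the V arms. Press down slowly.

```bash
python3 -m pendant '[[[0,0,1],0],[[0,0,2],0],[[0,0,2],0]]' - 10; python3 -m pendant '[[[0,0,1],0],[[0,0,2],0],[[0,0,2],0]]';python3 -m pendant '[[[0,0,1],0],[[0,0,1.5],0],[[0,0,1.5],0]]'
```

```text
time: 28.28
tool_pos: [0.5235, -0.1169, 0.0774]
tool_rot: [-3.128, 0.003, 1.481]
contact_force: [0.4, -1.4, 0.1]
opening: 0.0192
time: 28.53
tool_pos: [0.5235, -0.1169, 0.0756]
tool_rot: [-3.128, 0.003, 1.481]
contact_force: [1.0, -1.3, 1.8]
opening: 0.0196
time: 28.78
tool_pos: [0.5236, -0.117, 0.0753]
tool_rot: [-3.129, 0.004, 1.482]
contact_force: [-2.1, 0.5, 11.0]
opening: 0.0194
```

```bash
python3 -m pendant '[[[0,0,-1.5],0],[[0,0,-1.5],0],[[0,0,-1.5],0]]'; python3 - <<'E'
from h import *
a=snap('scene','s26.png')
cv2.imwrite('pics/f26.png',cv2.resize(a[165:265,150:283,::-1],(798,600),interpolation=cv2.INTER_CUBIC))
E
```

```text
time: 29.03
tool_pos: [0.5232, -0.1167, 0.0764]
tool_rot: [-3.128, 0.003, 1.482]
contact_force: [-0.8, 0.9, -1.4]
opening: 0.0197
```

View pics/f26.png

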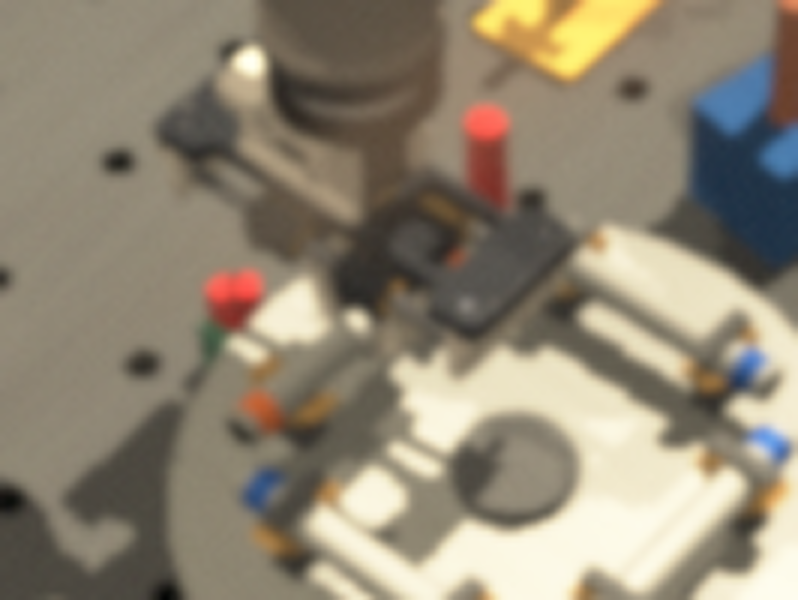

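```bash
python3 -m pendant '[[[0,0,1],0],[[0,0,1],0]]' ; python3 -m pendant '[[[0,0,0],0],[[0,0,0],0],[[0,0,0],0],[[0,0,0],0],[[0,0,0],0]]' 0.42; python3 -m pendant '[[[0,0,-6],0],[[0,0,-20],0],[[0,0,-40],0],[[0,0,-65],0],[[0,0,-90],0],[[0,0,-115],0],[[0,0,-130],0],[[0,0,-135],0]]'; python3 - <<'E'
from h import *
go(.44,.05,.25)
a=snap('scene','s27.png');b=snap('top','t27.png')
cv2.imwrite('pics/f27.png',cv2.resize(a[165:265,150:283,::-1],(798,600),interpolation=cv2.INTER_CUBIC))
E
```

```text
time: 29.25
tool_pos: [0.5233, -0.1167, 0.0753]
tool_rot: [-3.128, 0.003, 1.482]
contact_force: [0.4, 0.5, -0.4]
opening: 0.0196
time: 29.67
tool_pos: [0.5232, -0.1167, 0.0752]
tool_rot: [-3.127, 0.003, 1.482]
contact_force: [-0.5, 0.4, -0.3]
opening: 0.0383
time: 30.33
tool_pos: [0.5264, -0.1168, 0.2135]
tool_rot: [-3.133, 0.005, 1.482]
contact_force: [0.6, 0.3, 0.3]
opening: 0.0384
t 30.33 pos [ 526.4 -116.8  213.5] yaw 84.9 -> shift [ 158.3 -101.2  -36.3] turn 0 r 0.443 F [0.6 0.3 0.3] op 38.4
```

View pics/f27.png

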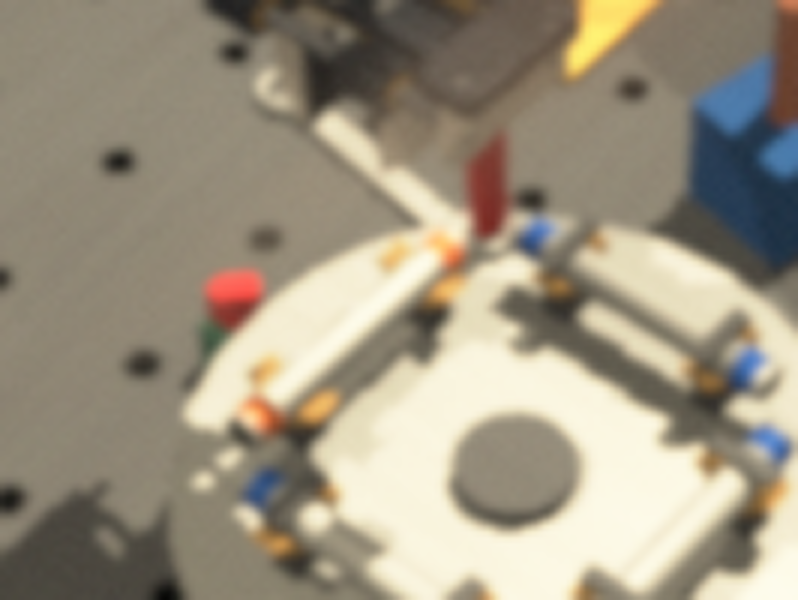

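Released, lying in both Vs. Move the arm clear for an unobstructed top view to check centring.

```bash
python3 -m pendant '[[[15,-10,-5],0],[[40,-28,-15],0],[[72,-50,-25],0],[[108,-75,-36],0],[[144,-92,-36],0],[[180,-101,-36],0],[[210,-101,-36],0],[[240,-101,-36],0],[[260,-101,-36],0],[[270,-101,-36],0]]'; python3 -m pendant '[[[0,0,0],0],[[0,0,0],0]]'; python3 - <<'E'
from h import *
a=snap('scene','s28.png');b=snap('top','t28.png')
cv2.imwrite('pics/f28.png',cv2.resize(a[185:255,160:253,::-1],(797,600),interpolation=cv2.INTER_CUBIC))
cv2.imwrite('pics/g28.png',cv2.resize(b[190:235,255:325,::-1],(800,514),interpolation=cv2.INTER_CUBIC))
print(robot.observe()['time'])
E
```

```text
time: 31.27
tool_pos: [0.4485, 0.1636, 0.2459]
tool_rot: [-3.127, 0.004, 1.484]
contact_force: [1.1, -0.6, 0.5]
opening: 0.0383
time: 31.43
tool_pos: [0.4479, 0.1634, 0.2447]
tool_rot: [-3.124, 0.005, 1.485]
contact_force: [-0.3, -0.1, -0.3]
opening: 0.0385
31.5333
```

View pics/f28.png

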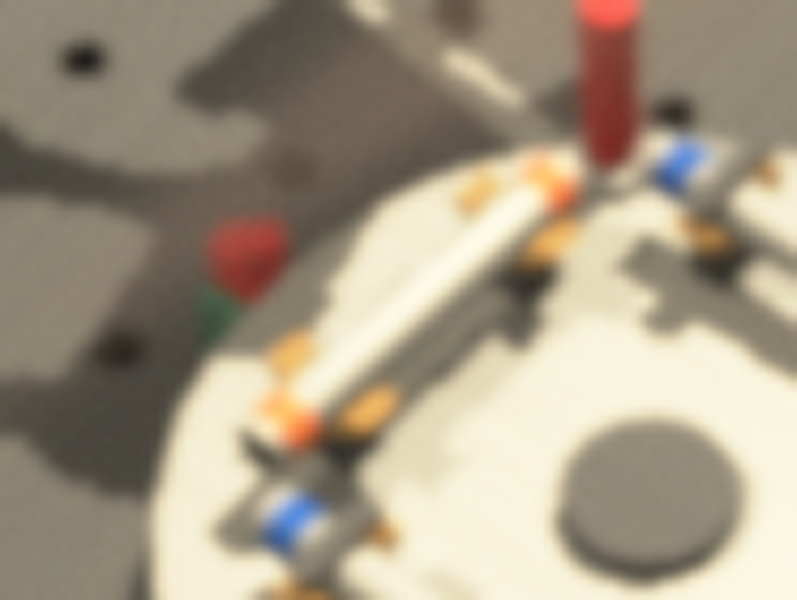

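View pics/g28.png

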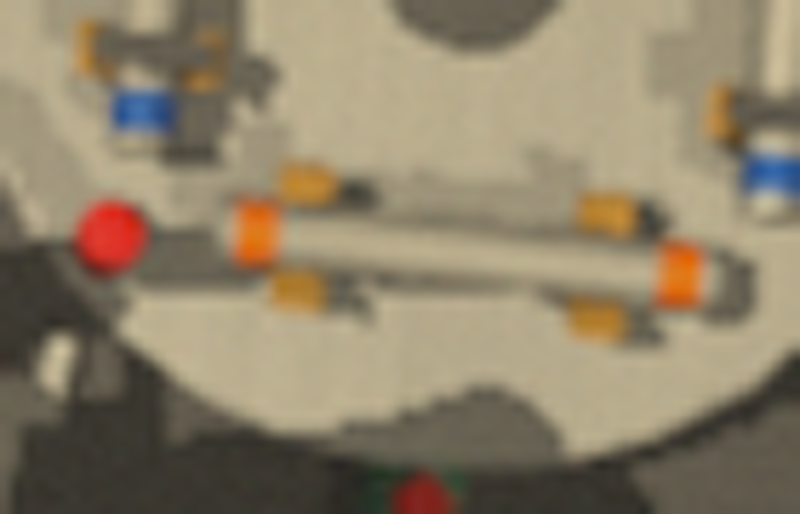

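View pics/t28.png

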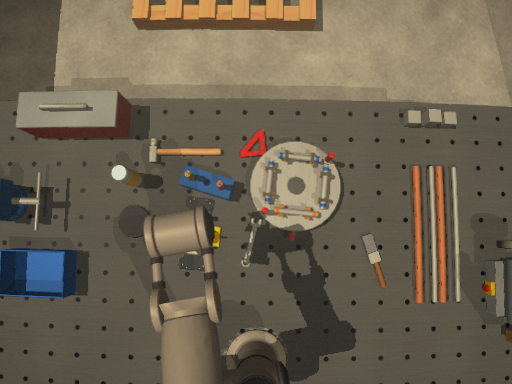

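```bash
python3 - <<'E'
from h import *
G=lambda x,y:(255+(x+.5)/(800/70)-.5,190+(y+.5)/(514/45)-.5)
F=lambda x,y:(160+(x+.5)/(797/93)-.5,185+(y+.5)/(600/70)-.5)
# top: bands top line z=.096, V tips z=.091
b1,b2=onz('top',G(257,233),.095),onz('top',G(682,273),.095)
vs=[onz('top',G(*q),.0905) for q in((310,184),(300,291),(608,214),(598,321))]
vm=np.mean(vs,0);t=(b1-b2)/np.linalg.norm(b1-b2)
vt=vs[0]+vs[1]-vs[2]-vs[3];print('ang',np.degrees(np.arctan2(t[1],t[0])),np.degrees(np.arctan2(vt[1],vt[0])),np.linalg.norm(vt)/2,np.linalg.norm(b1-b2))
d=(b1+b2)/2-vm;print('top long',d@t,'lat',d@[-t[1],t[0],0])
c1,c2=onz('scene',F(288,418),.093),onz('scene',F(550,180),.093)
ws=[onz('scene',F(*q),.0905) for q in((292,354),(368,411),(478,193),(552,242))]
wm=np.mean(ws,0);t2=(c2-c1)/np.linalg.norm(c2-c1);d=(c1+c2)/2-wm
print('scene',d@t2,np.linalg.norm(c1-c2))
def reds(im):
    m=((im[:,:,0]>110)&(im[:,:,1]<70)&(im[:,:,2]<75)).astype(np.uint8)
    k,l,st,ce=cv2.connectedComponentsWithStats(m); return [ce[i] for i in range(1,k) if 15<st[i,4]<60]
for f in('top0','t16','t28'):
    r=[p for p in reds(cv2.imread('pics/%s.png'%f)[:,:,::-1].astype(int)) if p[0]<400]
    print(f,[x.round(1).tolist() for x in r])
r={n:[d for d in robot.find_in(n,'tube')[:5]] for n in('top',)}
print([(round(d['p'],2),(np.array(d['xy'])*[512,384]).round(0).tolist()) for d in r['top']])
E
```

```text
ang 84.99468375424898 84.62398698678217 0.08913009197582343 0.12660947684518947
top long -0.004136504508887458 lat 2.172983215839883e-05
scene -0.0009323180151153213 0.12728592087550714
top0 [[268.9, 149.4], [325.8, 216.3], [291.3, 235.5]]
t16 [[330.2, 155.6], [264.1, 210.4], [291.2, 235.6]]
t28 [[330.1, 155.6], [264.2, 210.6], [291.2, 235.5]]
[(0.75, [296.0, 212.0]), (0.6, [221.0, 185.0]), (0.5, [192.0, 175.0])]
```

```bash
python3 - <<'E'
from h import *
s=robot.observe();print(s['tool_pos'],s['contact_force'],s['time'])
print(robot.hand_in())
E
```

```text
[0.44844837 0.1624583  0.24555205] [-0.18382127 -0.24004264  0.37861878] 31.5833
the job is handed in; nothing more can be done
None
```

I handed the job in at about 31.6 s. The orange-banded tube lies released in the cradle at the red pointer, and the arm is clear of everything. The hand-in gave no verdict.

**What I did:**
- I pulled the tube from the rack's middle hole, swung it in the fingers onto the 45° rest, and let go of it there.
- I pushed one red handle clockwise past half-way, and the table settled into the next click on its own.
- I picked the tube up from the rest and pressed one end lightly on bare bench to bring it nearly level. Then I lowered it into both brass Vs, pressing with up to about 11 N, and let go.

**Last checks from the pictures:**
- **Table:** it turned about 90.5° by the handle positions, and the handles had not moved when I looked again after the placing.
- **Tube lengthwise:** it sits about 4 mm off centre by the top camera and 1 mm by the scene camera, both to the same side. The limit is 12 mm.
- **Tube sideways and angle:** it measured about 0 mm off sideways and 0.4° (0.007 rad) off the line of the Vs. Height was judged only by its being seated in both Vs.
- **Other objects:** the other tubes and loose things look unmoved by eye; I did not measure them. The grinding discs were partly hidden behind the arm in the final top picture, so they were not fully checked.

**Disagreement:** the two cameras differed by about 4 mm throughout, so I used values between them. Just after the push the table read only about 86° because it was still settling; later pictures showed the full click.

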